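# Fit a window into a tilted cell and clamp it with the screw ring

## Task

Put the thick round window into the round recess of the tilted cell so that it lies flat on the recess floor, without slamming it in. Then swing the clamp arm in over it as far as it goes, and screw the eight-sided ring clockwise until it stops, so that the window is held snugly. Leave the two metal dishes where they stand.

Things in the scene. Friction and masses are not known exactly. Their poses are not given: they have to be found in the camera images.
- window_center (a point): The window: a loose disc of clear glass in a thin bare-metal rim, diameter 60 mm, 18 mm thick, both faces alike, about 0.12 kg, flat on the bench to the left of the stand. The point is its centre, half-way up; z is the disc's axis. Hold only its upper half: its lower 8 mm go into the recess.
- cell: Tilted 92 x 92 mm bare-metal block with a blind round recess, 63 mm wide, 8 mm deep, mouth chamfered 3 mm. Origin: centre of the recess floor. z: recess axis, up and out, 30 degrees from vertical towards the robot's side; x up the slope, away from the robot; y left. Seated, the window's centre is 9 mm along z from the origin, its top 10 mm above the rim. Fixed; yaw up to 0.25 rad.
- swing_arm (a joint): Angle of the grey clamp arm about the pivot post (axis parallel to the cell's z). 0 = swung in, against its stop, ring centred over the recess; grows, counterclockwise from above, as it swings out to the robot's right; at most 1.75; starts at 1.4 to 1.65. Stiff: it stays where left, under 4 N at the pin moves it. A 10 mm thick bar, its top 36 mm above the recess floor along the cell's z.
- pin (a point): The round upright steel pin at the outer end of the clamp arm, for pinching or pushing: diameter 12 mm, 27 mm tall above the arm's top, 145 mm from the pivot axis, 70 mm beyond the ring's axis. The point lies on its axis 14 mm above the arm's top (50 mm above the recess floor along the cell's z). z runs along the pin, parallel to the cell's z; x points from the pin to the pivot.
- ring (a joint): Rotation of the clamp ring in the arm: grows as the ring is turned clockwise seen from above (about minus the cell's z). 0 = fully up; 2.0 = its stop, fully down. Starts at 0 to 0.3. The coarse thread takes it down 4 mm a radian; it stays where it is left and needs about 0.1 N m.
- ring_grip (a point): The clamp ring's steel grip: eight-sided, 54 mm across flats, 22 mm tall, bore 36 mm. The point is its centre, half-way up; z is the screw axis, parallel to the cell's z; x, y and the directions at 45 degrees between them each point through a pair of flats. At ring value 0 its underside is 9 mm above the arm's top (grip centre 56 mm above the recess floor), 8 mm lower at the stop.
- pressure_foot: The sprung black rubber foot under the clamp ring, 48 mm wide, carried down by it. It meets a seated window at a ring value of about 1.25 and presses with about 9 N at the stop. At ring value 0 to 0.3 it clears a seated window by 4 to 5 mm, so the arm can swing over it. Origin at the centre of its underside, z parallel to the cell's z.
- dish_closed: Bystander: round lidded metal dish, 68 mm across, 24 mm tall, behind the window. Origin at the centre of its underside.
- dish_open: Bystander: round open metal dish, 64 mm across, 21 mm tall, left of the window. Origin at the centre of its underside.
- stand: The fixed grey stand that carries cell and clamp. Origin on the bench, 80 mm straight below the recess floor's centre. Its foot is 190 x 120 mm, 12 mm thick, from 80 mm before to 110 mm behind the origin. The clamp arm's pivot post (20 mm thick) stands on the cell at x = 75, y = 0 mm of the cell's frame.
Not all that is in view belongs to the job. What is shaped like the part that bears window_center but blue or red is not meant.

How it is judged:
By the outcome, as a careful person would: the job done as asked, in the order asked, and still so for the second after the job is handed in, with the robot touching nothing.
It also fails if it takes over 72 s, if anything falls off the work surface, if the arm or the gripper's body presses on something with over 40 N, if the wrist force passes 120 N, or if a joint passes its speed limit or range.

## Robot

A 7-joint arm with a two-finger parallel gripper is mounted at the origin on a cart in front of the work surface, level with it; the furniture and walls round the work are solid. World frame = base frame: x ahead of the robot, y to its left, z up, the work surface at z = 0. Lengths are in m, angles in rad, forces in N, time in s.
With the tool pointing down it reaches from about 0.4 to 0.875 m from the base axis. Payload 19.3 kg.
Tool frame: the origin (TCP) lies midway between the tips of the shut fingers; the grasp point (between the pads) lies 19 mm behind it; z points along the fingers, y is the direction in which the jaws open and shut (so a half turn about z gives the same grasp; the last joint's range is limited). The gripper opens to 85 mm and grips with 20 to 120 N. Pads are 22 mm wide; open, the fingers measure 114 mm over their backs; the gripper's body (76 mm by 85 mm) begins 54 mm behind the grasp point. The pads swing forward as they close: fully open they stand 13 mm farther back than shut.
Start: joints at [-1.386, 0.521, -0.036, 1.599, 0.021, 1.021, -0.113], TCP at [0.158, 0.605, 0.231] pointing down, gripper open.
Joint ranges: [-2.91, 2.91], [-0.3, 2.13], [-1.5, 1.42], [0.17, 2.43], [-1.26, 4.41], [0.16, 1.93], [-2.52, 2.52]. Speed limits (rad/s): [1.89, 1.89, 2.39, 2.39, 3.01, 3.01, 3.01].

## Interface

Orientations are given as a unit quaternion [x, y, z, w].
In Python, from plant import get_state, optics, sign_off, nets gives the robot as it stands. The module is installed in compiled form; this text tells all that it offers.
- The arm moves only by the tool play_rows, never from a script. Its argument "increments" is a list of rows, each a list of 5 numbers: the shift along the tool's x, y, z in mm, then the turn about the tool's z in degrees, then the closure, from -1 (fully open) to 1 (shut), so that 0 is half open. In form: [[tx, ty, tz, twist, hand], ...]. A call has 1 to 5 rows; each row is the pose to reach, as a shift and turn from the pose measured when the call began, along the tool's axes at that moment; what a row does not reach only later rows make up. A row lasts 1/8 s, in which the tool goes at most 62.5 mm and 10.7 degrees, less where a joint would pass 70% of its speed; a pose out of reach is approached as far as the arm can. A call with a gripper value outside its range is refused whole. The fingers move at their own pace and stop on an object; the grip force is fixed at half the most. Time passes only in rows, so rows that repeat a pose let the fingers close. It gives the time, the measured TCP pose, the force and the opening at its end, in the units of the state.
- get_state(): the state, without advancing time (a new reading comes with each control period).
- optics.camera(name): name is "scene" or "top" or "wrist"; returns (picture, depth): 400x640x3 uint8, red, green, blue; 400x640 float32, m along the optical axis (not along the pixel's ray), 0 where there is no reading.
- optics.camera_params(name): a dict with "fx", "fy", "cx", "cy" (pixels), "distortion" ([k1, k2, p1, p2, k3] as OpenCV has them; the pictures are not rectified), "R" (3x3) and "t" (3): a world point X has camera coordinates R X + t. Camera axes: x right, y down, z forward; pixel columns grow to the right and rows downward; lengths in m; the calibration is good to about 2 mm. A picture is of the moment at which its call begins: read the wrist's pose just before it. camera_params takes no time and is no camera call; for the wrist camera it gives the pose at the moment of the call.
- sign_off(): hands the job in, once; it reports no verdict.
Trained networks look in the newest picture that a camera, given by its name, has taken for a name from the list of things; names that differ only in an ending like _2 or _b are one class to them, and where a whole thing is asked for, a point or a joint stands for the part that bears it (a point fixed in the world has none). Each returns a list of dicts, best first, with "confidence" (0 to 1); they miss things now and then, are a little off and sometimes report something else, mostly with a low value. They report only what shows in the picture. A call takes as long as a camera call. They do not tell look-alikes from the thing itself.
- nets.look_for(camera, query): "centre" ([column, row] in pixels, amid what is visible of it).
- nets.outline_of(camera, query): "region" (400x640 bool, what is visible of it) and "centre" ([column, row] in pixels, amid what is visible of it).
The state is a dict: "clock": time; "joint_pos": joint angles; "qvel": joint speeds; "tau": joint torques, N m; "ee_pos": TCP position; "tool_rot": TCP orientation; "force": force on the tool from outside, world axes, zero at the start; "wrist_torque": the same for the moment, N m; "gripper_width": finger opening in m.
Only numpy, scipy, OpenCV 4.12 (cv2) and the standard library are available. Lean on these libraries where they do the work, as an engineer would, in place of code of your own. Each camera call takes 0.05 s, during which the arm holds its last target.

## Working session

There is one attempt and no reset: what is moved stays moved. The work goes in short steps, Python scripts to look and compute and a tool call to move; the robot and the scene stay as the last step left them, time stands still between calls to the robot, and variables do not carry over. Pictures are saved under pics/ and viewed, and the job is handed in when it is done.

Besides the shell and the picture viewer there is one more tool, called after "Emit:" by a JSON object that holds its "api" and its "payload". play_rows: Moves the arm, as the interface text tells. Its arguments: {"type":"object","properties":{"increments":{"type":"array","items":{"type":"array","items":{"type":"number"}}}},"required":["increments"]}

```bash
mkdir -p pics; ls; cat > h.py <<'E'
import numpy as np, cv2, json
from scipy.spatial.transform import Rotation as Ro
from plant import get_state, optics, sign_off, nets
def snap(cam,name):
    p=optics.camera_params(cam); im,d=optics.camera(cam)
    cv2.imwrite(f'pics/{name}.png',im[:,:,::-1]); np.savez(f'pics/{name}.npz',im=im,d=d,**{k:np.array(v) for k,v in p.items()})
    return im,d,p
def load(name):
    z=np.load(f'pics/{name}.npz'); return z['im'],z['d'],{k:z[k] for k in ('fx','fy','cx','cy','distortion','R','t')}
def K(p): return np.array([[p['fx'],0,p['cx']],[0,p['fy'],p['cy']],[0,0,1.]],float)
def rays(p,px):
    u=cv2.undistortPoints(np.array(px,float).reshape(-1,1,2),K(p),np.array(p['distortion'],float)).reshape(-1,2)
    return np.c_[u,np.ones(len(u))]
def deproj(p,px,z):
    c=rays(p,px)*np.array(z,float).reshape(-1,1)
    return (c-np.array(p['t']))@np.array(p['R'])
def onplane(p,px,zw):
    R=np.array(p['R']);C=-R.T@np.array(p['t']); d=rays(p,px)@R
    s=(zw-C[2])/d[:,2]; return C+d*s[:,None]
def proj(p,X):
    r,_=cv2.Rodrigues(np.array(p['R'],float)); 
    return cv2.projectPoints(np.array(X,float).reshape(-1,1,3),r,np.array(p['t'],float),K(p),np.array(p['distortion'],float))[0].reshape(-1,2)
E
python3 - <<'E'
from h import *
s=get_state(); print(s); print(Ro.from_quat(s['tool_rot']).as_matrix().round(4))
for c in ('scene','top','wrist'):
    im,d,p=snap(c,c+'0'); print(c,p)
E
```

```text
pics
{'clock': 0.0, 'joint_pos': array([-1.38618441,  0.52199305, -0.03634259,  1.60001804,  0.0211915 ,
        1.02111076, -0.11279136]), 'qvel': array([ 1.11796058e-03,  2.25977388e-04,  1.80764622e-03, -2.43502544e-05,
        1.55734078e-04, -1.77488655e-03, -1.43626808e-03]), 'tau': array([-2.20033035e-04, -9.27101684e+01,  1.98020965e+00, -3.69953370e+01,
        1.78658799e-02,  7.89165962e-03, -2.21975858e-05]), 'ee_pos': array([0.1574778 , 0.60447519, 0.23073504]), 'tool_rot': array([ 1.27057774e-01,  9.91895153e-01, -5.70954640e-04, -3.88559428e-05]), 'force': array([ 0.00189242, -0.27155795, -0.4291459 ]), 'wrist_torque': array([ 0.03655549, -0.02142569,  0.0308503 ]), 'gripper_width': 0.08564651093701343}
[[-9.677e-01  2.521e-01 -2.000e-04]
 [ 2.521e-01  9.677e-01 -1.100e-03]
 [-1.000e-04 -1.100e-03 -1.000e+00]]
scene {'fx': 427.4290582593792, 'fy': 427.4290582593792, 'cx': 318.9311224649672, 'cy': 198.13221755789675, 'distortion': array([-0.11817501,  0.        ,  0.        ,  0.        ,  0.        ]), 'R': array([[ 0.67407361, -0.7383773 , -0.02058474],
       [-0.490
[... 227 characters left out ...]
06867039014054, 'distortion': array([-0.10313037,  0.        ,  0.        ,  0.        ,  0.        ]), 'R': array([[-0.07207461, -0.99739871,  0.00103256],
       [-0.97082678,  0.069917  , -0.22936212],
       [ 0.22869329, -0.01753362, -0.97334061]]), 't': array([0.19621022, 0.56452829, 1.08390239])}
wrist {'fx': 331.09048508476553, 'fy': 331.09048508476553, 'cx': 321.4631822743298, 'cy': 204.2313587229166, 'distortion': array([0.01463287, 0.        , 0.        , 0.        , 0.        ]), 'R': array([[ 0.25190598,  0.96774963, -0.00200919],
       [ 0.9144834 , -0.23736041,  0.32768909],
       [ 0.3166441 , -0.08438422, -0.94478348]]), 't': array([-0.62404766, -0.04293759,  0.38209582])}
```

View pics/scene0.png

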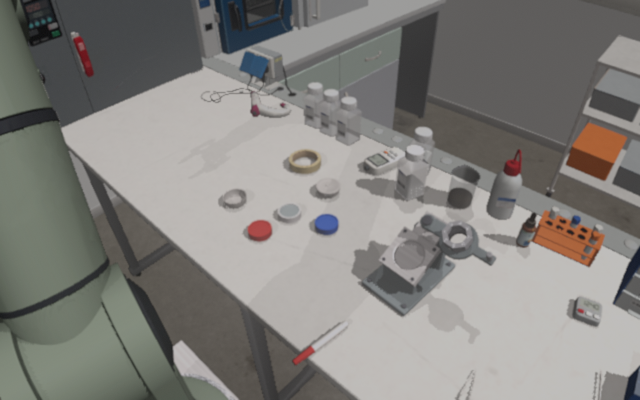

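View pics/top0.png

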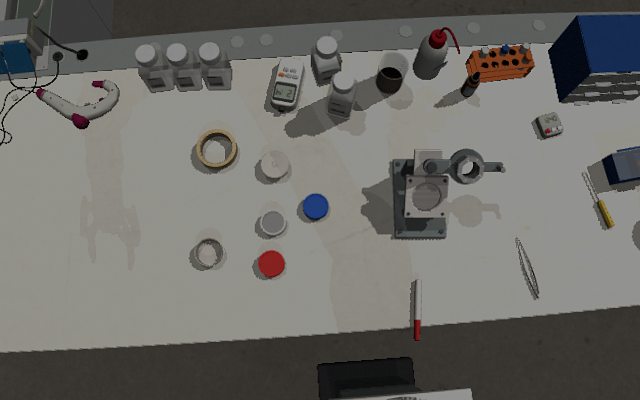

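View pics/wrist0.png

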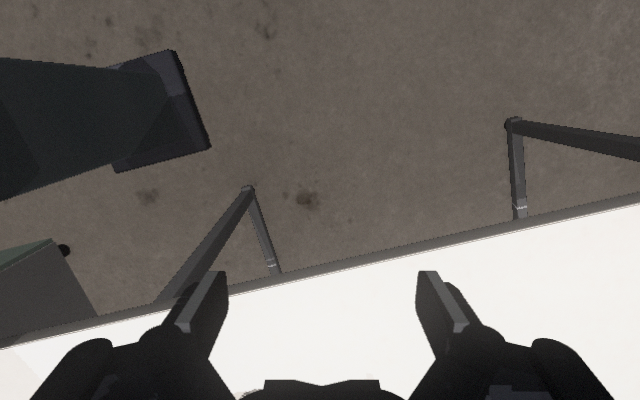

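```bash
python3 - <<'E'
from h import *
for c in ('top','scene'):
    im,d,p=snap(c,c+'1')
    for q in ('window_center','cell','swing_arm','pin','ring_grip','stand','dish_closed','dish_open'):
        r=nets.outline_of(c,q)
        for i,o in enumerate(r[:4]):
            m=o['region'];ys,xs=np.nonzero(m)
            dz=d[ys,xs]; ok=dz>0
            X=deproj(p,np.c_[xs,ys][ok],dz[ok])
            print(c,q,round(o['confidence'],2),np.round(o['centre'],1),m.sum(),np.median(X,0).round(3) if len(X) else None, X[:,2].min().round(3),X[:,2].max().round(3))
            if i==0: np.save(f'pics/m_{c}_{q}.npy',m)
im,d,p=load('top1')
cv2.imwrite('pics/topcrop.png',cv2.resize(im[130:290,190:530,::-1],None,fx=2.3,fy=2.3,interpolation=cv2.INTER_CUBIC))
im,d,p=load('scene1')
cv2.imwrite('pics/scenecrop.png',cv2.resize(im[160:340,200:520,::-1],None,fx=2.4,fy=2.4,interpolation=cv2.INTER_CUBIC))
print(get_state()['clock'])
E
```

```text
top window_center 0.94 [272.3 263.5] 552 [0.458 0.263 0.017] 0.004 0.025
top window_center 0.89 [314.2 205.9] 530 [0.582 0.153 0.016] -0.005 0.024
top window_center 0.78 [274.6 224. ] 552 [0.55  0.253 0.016] -0.004 0.025
top cell 0.57 [435.8 174.5] 3864 [ 0.6   -0.107  0.11 ] -0.004 0.191
top swing_arm 0.68 [461.6 165.5] 1522 [ 0.613 -0.155  0.156] -0.004 0.191
top swing_arm 0.4 [428.2 181.8] 5815 [ 0.593 -0.093  0.084] -0.006 0.191
top pin 0.58 [463.1 163.2] 1487 [ 0.613 -0.155  0.157] -0.004 0.191
top ring_grip 0.94 [465.1 164.4] 444 [ 0.602 -0.163  0.172] -0.004 0.191
top ring_grip 0.73 [275.4 160.2] 615 [0.687 0.243 0.023] -0.0 0.029
top stand 0.56 [429.8 179.9] 5891 [ 0.593 -0.093  0.083] -0.006 0.191
top dish_closed 0.71 [272.3 164.6] 638 [0.687 0.242 0.023] -0.001 0.029
top dish_open 0.56 [208.5 249.6] 675 [0.496 0.409 0.003] -0.005 0.027
scene window_center 0.97 [258.4 227.7] 437 [0.457 0.26  0.016] -0.001 0.022
scene window_center 0.68 [324. 228.] 417 [0.579 0.152 0.016] -0.0 0.022
scene cell 0.79 [425.3 246.3] 3838 [ 0.595 -0.112  0.109] 0.001 0.192
scene swing_arm 0.95 [454.7 245.3] 1638 [ 0.609 -0.168  0.154] 0.0 0.192
scene pin 0.9 [455.8 244. ] 1610 [ 0.609 -0.169  0.154] -0.001 0.192
scene ring_grip 0.91 [457.2 230.4] 593 [ 0.602 -0.165  0.171] -0.001 0.192
scene stand 0.68 [418.6 257.4] 6265 [ 0.585 -0.114  0.079] -0.001 0.192
scene dish_closed 0.56 [329.7 183.8] 399 [0.684 0.237 0.023] -0.002 0.028
scene dish_open 0.68 [234.9 198. ] 396 [0.499 0.412 0.008] -0.002 0.025
scene dish_open 0.4 [287.2 215.1] 417 [0.548 0.252 0.017] -0.002 0.022
1.05
```

View pics/topcrop.png

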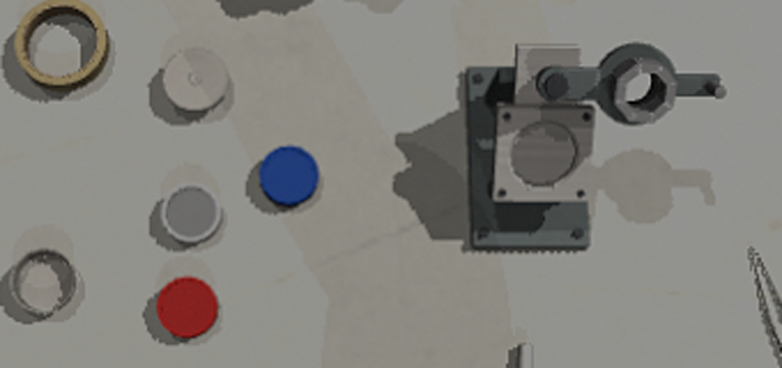

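View pics/scenecrop.png

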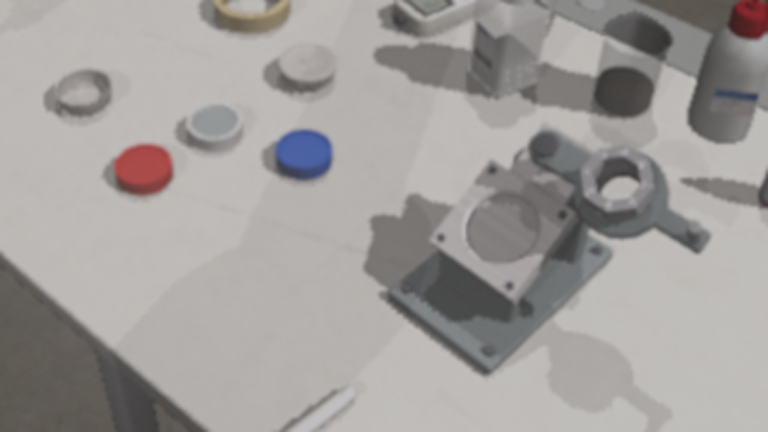

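```bash
cat > cellfit.py <<'E'
from h import *
from scipy.optimize import least_squares
def cloud(name,lo,hi):
    im,d,p=load(name); ys,xs=np.nonzero(d>0); X=deproj(p,np.c_[xs,ys],d[ys,xs])
    k=np.all((X>lo)&(X<hi),1); return X[k],np.c_[xs,ys][k]
def cellframe(yaw):
    c,s=np.cos(yaw),np.sin(yaw); Rz=np.array([[c,-s,0],[s,c,0],[0,0,1]])
    t=np.pi/6; Ry=np.array([[np.cos(t),0,-np.sin(t)],[0,1,0],[np.sin(t),0,np.cos(t)]])
    return Rz@Ry
def fit(name):
    X,px=cloud(name,[.46,-.2,.03],[.66,0,.16])
    # ransac plane with normal ~30deg
    rng=np.random.default_rng(0);best=(0,)
    for _ in range(3000):
        a,b,c=X[rng.choice(len(X),3,False)]; n=np.cross(b-a,c-a); l=np.linalg.norm(n)
        if l<1e-5: continue
        n/=l; n*=np.sign(n[2])
        if abs(n[2]-np.cos(np.pi/6))>.05 or n[0]>-.3: continue
        m=np.abs((X-a)@n)<.0025
        if m.sum()>best[0]: best=(m.sum(),n,a,m)
    m=best[3]
    for _ in range(5):
        c=X[m].mean(0); n=np.linalg.svd(X[m]-c)[2][2]; n*=np.sign(n[2]); m=np.abs((X-c)@n)<.0025
    return X,px,n,c,m
if __name__=='__main__':
    for nm in ('top1','scene1'):
        X,px,n,c,m=fit(nm)
        print(nm,m.sum(),'n',n.round(3),'tilt',np.degrees(np.arccos(n[2])).round(2),'yaw',np.arctan2(-n[1],-n[0]).round(3),'c',c.round(4))
E
python3 cellfit.py
python3 - <<'E'
from h import *
# window centre: gray disc
for nm,ctr in (('top1',(273,223)),('scene1',(289,212))):
    im,d,p=load(nm); ys,xs=np.nonzero(d>0); X=deproj(p,np.c_[xs,ys],d[ys,xs])
    k=(np.hypot(X[:,0]-.548,X[:,1]-.252)<.045)&(X[:,2]>.012); print(nm,k.sum(),X[k].mean(0).round(4),((X[k].max(0)+X[k].min(0))/2).round(4),(X[k].max(0)-X[k].min(0)).round(4),np.median(X[k,2]).round(4))
    b=(np.hypot(X[:,0]-.548,X[:,1]-.252)<.06)&(X[:,2]<.008);print('bench',np.median(X[b,2]).round(4))
E
```

```text
top1 907 n [-0.438  0.047  0.898] tilt 26.14 yaw -0.107 c [ 0.5858 -0.0874  0.0937]
scene1 1053 n [-0.504  0.036  0.863] tilt 30.37 yaw -0.071 c [ 0.5701 -0.0877  0.0879]
top1 510 [0.5501 0.2542 0.0165] [0.55   0.2549 0.0187] [0.0595 0.058  0.0134] 0.0163
bench 0.0
scene1 328 [0.5516 0.2556 0.0173] [0.5518 0.2568 0.0173] [0.0584 0.061  0.0091] 0.0173
bench -0.001
```

```bash
cat >> h.py <<'E'
def tool():
    s=get_state(); return np.array(s['ee_pos']),Ro.from_quat(s['tool_rot']).as_matrix(),s
def go(X,yawdeg=None):
    """mm shift in tool axes and twist to reach world X with tool y at yawdeg from world y (ccw)"""
    P,R,s=tool(); d=R.T@(np.array(X)-P)*1000
    cur=np.degrees(np.arctan2(-R[0,1],R[1,1])); tw=0 if yawdeg is None else -(yawdeg-cur)
    tw=(tw+90)%180-90
    print('shift',d.round(1),'twist',round(tw,2),'cur yaw',round(cur,2),'tilt',np.degrees(np.arccos(-R[2,2])).round(2),'P',P.round(4),'t',s['clock'],'F',np.round(s['force'],2),'w',round(s['gripper_width'],4))
E
python3 - <<'E'
from h import *
P,R,s=tool(); p=optics.camera_params('wrist'); C=-p['R'].T@p['t']; print('cam in tool mm',(R.T@(C-P)*1000).round(1)); print('cam axes in tool',(p['R']@R).round(3))
go([.5455,.2545,.15],-4.6)
E
```

```text
cam in tool mm [ 8.48e+01 -1.00e-01 -1.43e+02]
cam axes in tool [[ 0.     1.     0.001]
 [-0.945  0.001 -0.328]
 [-0.328 -0.001  0.945]]
shift [-463.7 -241.2   81.3] twist -10.0 cur yaw -14.6 tilt 0.0 P [0.1576 0.6048 0.2313] t 1.05 F [-0.16 -1.33 -0.75] w 0.085
```

Emit:
{"api": "play_rows", "payload": {"increments": [[-58,-30,0,-3,-1],[-116,-60,0,-6,-1],[-174,-90,0,-8,-1],[-232,-120,0,-10,-1],[-290,-150,0,-10,-1]]}}

```text
clock: 1.68
ee_pos: [0.3913, 0.3944, 0.2316]
tool_rot: [0.04, 0.999, 0.0, 0.0]
force: [1.4, 1.1, 0.9]
gripper_width: 0.0854
```

```bash
python3 - <<'E'
from h import *
go([.5455,.2545,.2],-4.6)
E
```

```text
shift [-164.8 -127.2   31.5] twist 0.04 cur yaw -4.56 tilt 0.03 P [0.3913 0.3944 0.2316] t 1.675 F [1.37 1.12 0.95] w 0.0854
```

Emit:
{"api": "play_rows", "payload": {"increments": [[-45,-34,8,0,-1],[-90,-68,16,0,-1],[-135,-102,24,0,-1],[-165,-127,31,0,-1],[-165,-127,31,0,-1]]}}

```text
clock: 2.3
ee_pos: [0.5475, 0.2516, 0.1999]
tool_rot: [0.042, 0.999, -0.001, 0.0]
force: [-0.3, 0.1, -1.5]
gripper_width: 0.0854
```

```bash
python3 - <<'E'
from h import *
go([.5455,.2545,.2],-4.6)
im,d,p=snap('wrist','w1'); P,R,s=tool()
ys,xs=np.nonzero((d>0)); X=deproj(p,np.c_[xs,ys],d[ys,xs])
k=(np.hypot(X[:,0]-.55,X[:,1]-.2545)<.045)&(X[:,2]>.012)&(X[:,2]<.03); print(k.sum(),X[k].mean(0).round(4),((X[k].max(0)+X[k].min(0))/2).round(4),(X[k].max(0)-X[k].min(0)).round(4),np.median(X[k,2]).round(4))
b=(X[:,2]<.008)&(X[:,2]>-.01);print('bench',np.median(X[b,2]))
# fingers in tool frame
T=(X-P)@R*1000; f=(T[:,2]>-45)&(T[:,2]<20)&(abs(T[:,1])<70)&(abs(T[:,0])<30)
for sgn in(1,-1):
    q=T[f&(T[:,1]*sgn>0)]; print(len(q), q.max(0).round(1),q.min(0).round(1), np.percentile(q[:,2],[50,90,99]).round(1))
E
```

```text
shift [ 2.2  2.7 -0.1] twist -0.23 cur yaw -4.83 tilt 0.06 P [0.5475 0.2516 0.1999] t 2.3 F [-0.33  0.09 -1.5 ] w 0.0854
2664 [0.5519 0.2551 0.0169] [0.5525 0.2551 0.0165] [0.0595 0.0595 0.0086] 0.0168
bench 0.00037836205069268186
2492 [ 10.7  54.9 -12.6] [-12.8  39.8 -45. ] [-32.9 -19.7 -14.3]
2492 [ 11.  -43.8 -12.5] [-12.5 -59.  -45. ] [-33.  -19.8 -14.4]
```

View pics/w1.png

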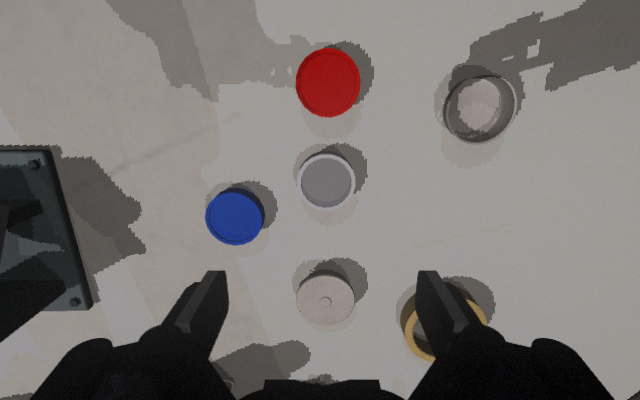

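Emit:
{"api": "play_rows", "payload": {"increments": [[3.5,4,0,0,-0.6],[3.5,4,40,0,-0.6],[3.5,4,80,0,-0.6],[3.5,4,80,0,-0.6]]}}

```text
clock: 2.85
ee_pos: [0.5409, 0.2586, 0.1184]
tool_rot: [0.04, 0.999, -0.001, -0.002]
force: [0.0, -0.1, 0.5]
gripper_width: 0.0688
```

```bash
cat >> h.py <<'E'
def fingers(X,P,R):
    T=(X-P)@R*1000; f=(T[:,2]>-45)&(T[:,2]<20)&(abs(T[:,1])<70)&(abs(T[:,0])<30)
    for sgn in(1,-1):
        q=T[f&(T[:,1]*sgn>0)]; print(len(q), q.max(0).round(1),q.min(0).round(1), np.percentile(q[:,2],[50,90,99]).round(1))
E
python3 - <<'E'
from h import *
go([.546,.2555,.1],-4.6)
im,d,p=snap('wrist','w2'); P,R,s=tool()
ys,xs=np.nonzero((d>0)); X=deproj(p,np.c_[xs,ys],d[ys,xs])
k=(np.hypot(X[:,0]-.55,X[:,1]-.2545)<.045)&(X[:,2]>.012)&(X[:,2]<.03); print(k.sum(),X[k].mean(0).round(4),((X[k].max(0)+X[k].min(0))/2).round(4),(X[k].max(0)-X[k].min(0)).round(4),np.median(X[k,2]).round(4))
fingers(X,P,R)
E
```

```text
shift [-5.4 -2.6 18.3] twist 0.01 cur yaw -4.59 tilt 0.25 P [0.5409 0.2586 0.1184] t 2.85 F [ 0.02 -0.14  0.5 ] w 0.0688
4285 [0.5517 0.2553 0.0169] [0.5529 0.2551 0.0163] [0.0602 0.059  0.0085] 0.0167
2686 [13.3 47.5 -5.4] [-10.5  33.1 -45. ] [-30.  -13.9  -7.5]
2675 [ 13.5 -33.9  -5.6] [-10.6 -48.5 -45. ] [-30.1 -13.9  -7.5]
```

View pics/w2.png

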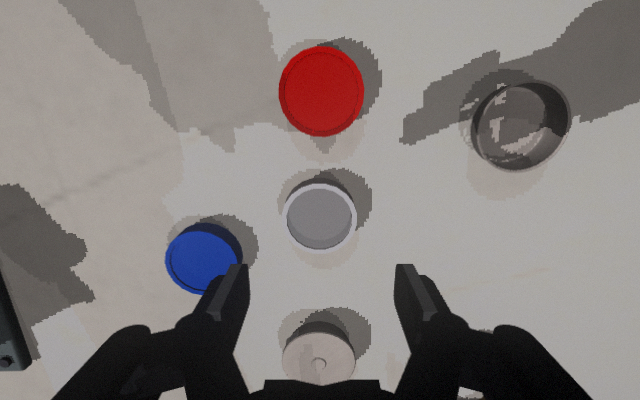

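Emit:
{"api": "play_rows", "payload": {"increments": [[-5,-3,35,0,-0.6],[-5,-3,70,0,-0.6],[-5,-3,95,0,-0.6],[-5,-3,107,0,-0.6],[-5,-3,109,0,-0.6]]}}

```text
clock: 3.52
ee_pos: [0.5472, 0.2559, 0.0122]
tool_rot: [0.04, 0.999, 0.0, -0.0]
force: [-0.2, -0.9, -0.2]
gripper_width: 0.0683
```

```bash
python3 - <<'E'
from h import *
go([.546,.2555,.009],-4.6)
im,d,p=snap('wrist','w3'); P,R,s=tool()
ys,xs=np.nonzero((d>0)); X=deproj(p,np.c_[xs,ys],d[ys,xs])
k=(np.hypot(X[:,0]-.55,X[:,1]-.2545)<.034)&(X[:,2]>.012)&(X[:,2]<.03); print(k.sum(),X[k].mean(0).round(4),((X[k].max(0)+X[k].min(0))/2).round(4),(X[k].max(0)-X[k].min(0)).round(4),np.median(X[k,2]).round(4))
fingers(X,P,R)
E
```

```text
shift [ 1.1 -0.5  3.2] twist 0.01 cur yaw -4.59 tilt 0.04 P [0.5472 0.2559 0.0122] t 3.525 F [-0.21 -0.9  -0.15] w 0.0683
11137 [0.5509 0.2549 0.017 ] [0.5524 0.2529 0.021 ] [0.0601 0.0642 0.018 ] 0.0167
15430 [30.  70.  14.1] [-30.    0.1 -45. ] [-1.1 12.4 13.1]
15365 [30.  -0.3 14.2] [-30. -70. -45.] [-2.3 12.3 13. ]
```

View pics/w3.png

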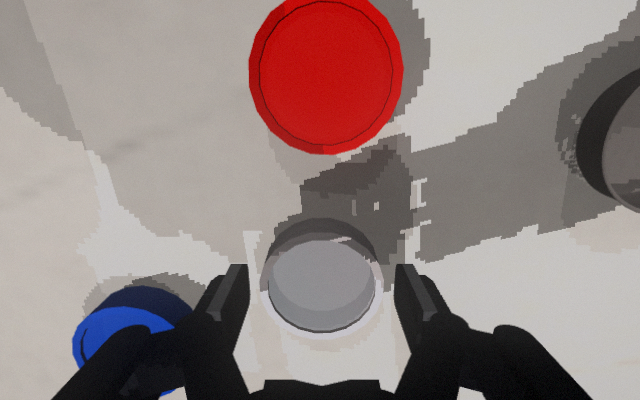

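Emit:
{"api": "play_rows", "payload": {"increments": [[2,0,3,0,-0.6],[2,0,3,0,0.2],[2,0,3,0,1],[2,0,3,0,1],[2,0,3,0,1]]}}

```text
clock: 4.2
ee_pos: [0.5453, 0.2564, 0.0107]
tool_rot: [0.04, 0.999, 0.0, 0.0]
force: [-7.5, -1.9, 19.8]
gripper_width: 0.0547
```

```bash
python3 - <<'E'
from h import *
go([.545,.2555,.009],-4.6)
im,d,p=snap('wrist','w4')
E
```

```text
shift [ 0.2 -0.9  1.7] twist 0.0 cur yaw -4.6 tilt 0.05 P [0.5453 0.2564 0.0107] t 4.2 F [-7.52 -1.95 19.82] w 0.0547
```

View pics/w4.png

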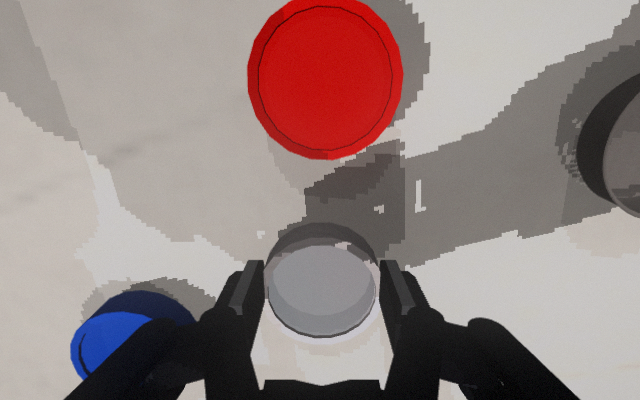

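Emit:
{"api": "play_rows", "payload": {"increments": [[0,0,-5,0,1],[0,0,-15,0,1],[0,0,-25,0,1],[0,0,-25,0,1]]}}

```text
clock: 4.75
ee_pos: [0.5458, 0.2566, 0.0368]
tool_rot: [0.04, 0.999, 0.001, 0.001]
force: [-0.4, 0.4, -1.7]
gripper_width: 0.0542
```

```bash
python3 - <<'E'
from h import *
go([.545,.2555,.009],-4.6)
im,d,p=snap('wrist','w5')
P,R,s=tool()
ys,xs=np.nonzero((d>0)); X=deproj(p,np.c_[xs,ys],d[ys,xs]);T=(X-P)@R*1000
k=(abs(T[:,1])<24)&(T[:,2]>-20)&(T[:,2]<16); q=T[k]
print(k.sum(),q.min(0).round(1),q.max(0).round(1))
A=np.c_[q[:,:2],np.ones(len(q))]
# robust top-face plane
m=np.abs(q[:,2]-np.median(q[:,2]))<6
for _ in range(6):
    c=np.linalg.lstsq(A[m],q[m,2],rcond=None)[0]; m=np.abs(A@c-q[:,2])<1.2
print('plane z=ax+by+c',c.round(3),m.sum(),q[m].mean(0).round(1),q[m].min(0).round(1),q[m].max(0).round(1))
cv2.imwrite('pics/w5c.png',cv2.resize(im[200:400,180:460,::-1],None,fx=2.8,fy=2.8))
im,d,p=snap('scene','s5'); u=proj(p,P)[0].astype(int);print(u)
cv2.imwrite('pics/s5c.png',cv2.resize(im[u[1]-60:u[1]+60,u[0]-80:u[0]+80,::-1],None,fx=5,fy=5))
E
```

```text
shift [ 0.8 -1.2 27.8] twist 0.0 cur yaw -4.6 tilt 0.12 P [0.5458 0.2566 0.0368] t 4.75 F [-0.44  0.36 -1.69] w 0.0542
10717 [-37.9 -24.   -9.8] [115.2  24.   16. ]
plane z=ax+by+c [-0.007  0.    -5.847] 7593 [-7.  -0.  -5.8] [-37.9 -24.   -7.2] [22.2 24.  -4.5]
[286 206]
```

View pics/w5c.png

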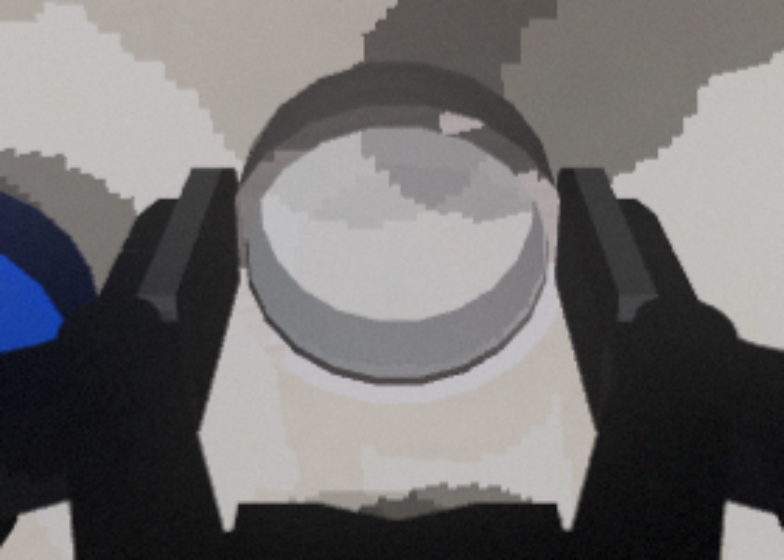

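View pics/s5c.png

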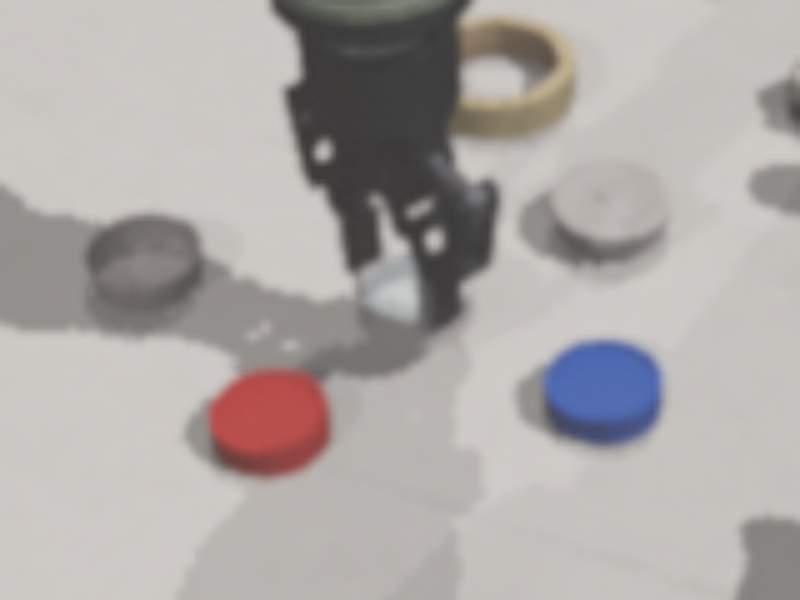

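```bash
python3 - <<'E'
from h import *
go([.49,-.08,.25],-4.6)
E
```

```text
shift [  28.1 -339.5 -214.5] twist 0.0 cur yaw -4.6 tilt 0.05 P [0.5453 0.2564 0.0358] t 4.85 F [ 0.65  0.7  -0.62] w 0.0546
```

Emit:
{"api": "play_rows", "payload": {"increments": [[0,0,-40,0,1],[0,0,-85,0,1],[5,-15,-130,0,1],[10,-50,-170,0,1],[15,-95,-200,0,1]]}}

```text
clock: 5.48
ee_pos: [0.5224, 0.1623, 0.237]
tool_rot: [0.039, 0.999, 0.001, 0.0]
force: [0.8, -0.4, -2.2]
gripper_width: 0.0544
```

Emit:
{"api": "play_rows", "payload": {"increments": [[3,-50,-5,0,1],[6,-100,-10,0,1],[9,-150,-14,0,1],[12,-200,-14,0,1],[13,-245,-14,0,1]]}}

```text
clock: 6.1
ee_pos: [0.4895, -0.0827, 0.2505]
tool_rot: [0.04, 0.999, 0.001, 0.0]
force: [0.8, 0.0, -1.3]
gripper_width: 0.0542
```

Emit:
{"api": "play_rows", "payload": {"increments": [[0,0,0,0,1],[0,0,0,0,1]]}}

```text
clock: 6.35
ee_pos: [0.4895, -0.0822, 0.2502]
tool_rot: [0.04, 0.999, 0.001, 0.0]
force: [0.2, 0.5, -1.5]
gripper_width: 0.0536
```

```bash
python3 - <<'E'
from h import *
go([.49,-.08,.25],-4.6)
im,d,p=snap('wrist','w6')
E
```

```text
shift [-0.4  2.2  0.2] twist 0.06 cur yaw -4.54 tilt 0.09 P [ 0.4895 -0.0822  0.2502] t 6.35 F [ 0.23  0.49 -1.48] w 0.0536
```

View pics/w6.png

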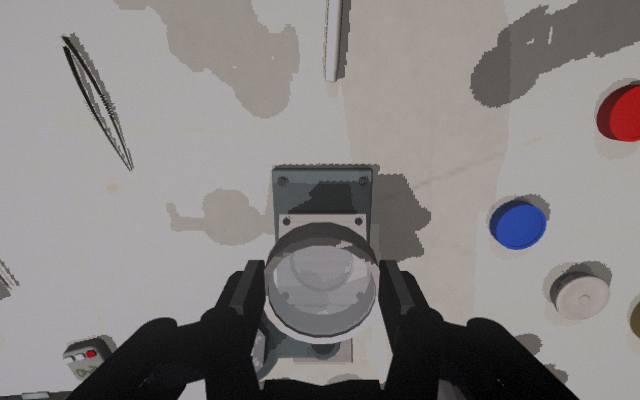

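Emit:
{"api": "play_rows", "payload": {"increments": [[-30,0,-15,0,1],[-60,0,-30,0,1],[-85,0,-30,0,1],[-85,0,-30,0,1],[-85,0,-30,0,1]]}}

```text
clock: 7.02
ee_pos: [0.5739, -0.0875, 0.2799]
tool_rot: [0.039, 0.999, 0.001, -0.0]
force: [0.2, 0.4, -1.8]
gripper_width: 0.0541
```

```bash
python3 - <<'E'
from h import *
go([.49,-.08,.25],-4.6)
im,d,p=snap('wrist','w7')
cv2.imwrite('pics/w7c.png',cv2.resize(im[80:330,180:460,::-1],None,fx=2.4,fy=2.4))
E
sed -i "s/('top1','scene1')/('top1','scene1','w7')/" cellfit.py; python3 cellfit.py
```

```text
shift [84.2  0.9 30. ] twist 0.18 cur yaw -4.42 tilt 0.11 P [ 0.5739 -0.0875  0.2799] t 7.025 F [ 0.21  0.39 -1.83] w 0.0541
top1 907 n [-0.438  0.047  0.898] tilt 26.14 yaw -0.107 c [ 0.5858 -0.0874  0.0937]
scene1 1053 n [-0.504  0.036  0.863] tilt 30.37 yaw -0.071 c [ 0.5701 -0.0877  0.0879]
w7 4771 n [-0.499  0.04   0.866] tilt 30.02 yaw -0.08 c [ 0.5703 -0.0879  0.0879]
```

View pics/w7c.png

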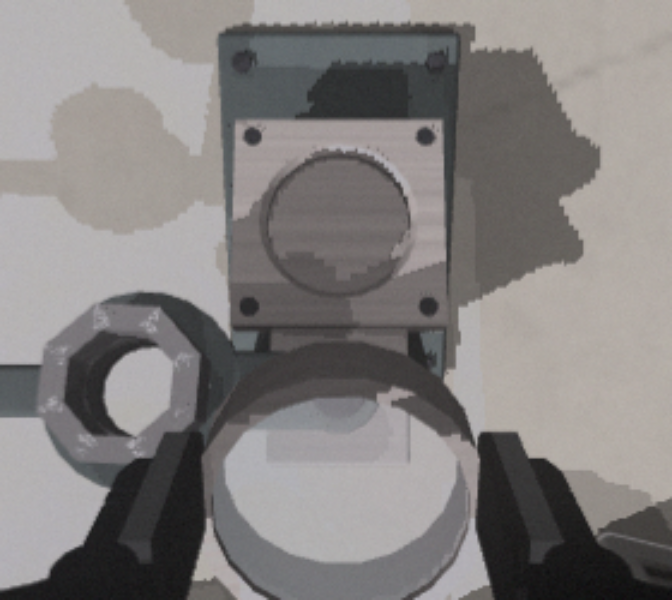

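```bash
cat > cellpose.py <<'E'
from cellfit import *
for nm in ('w7','scene1'):
    X,px,n,c,m=fit(nm)
    for yaw in [np.arctan2(-n[1],-n[0])]:
        F=cellframe(yaw); Y=X@F; z0=np.median(Y[m,2])
        top=Y[m]; 
        # largest connected: limit
        md=np.median(top,0); top=top[np.all(abs(top-md)[:,:2]<.07,1)]
        e=[np.percentile(top[:,0],[.3,99.7]),np.percentile(top[:,1],[.3,99.7])]
        ctr=np.array([e[0].mean(),e[1].mean()])
        fl=Y[(abs(Y[:,2]-(z0-.008))<.002)&(np.hypot(*(Y[:,:2]-ctr).T)<.034)]
        # circle by min enclosing of floor
        print(nm,'yaw',round(yaw,4),'rim z',z0.round(4),'extent',np.ptp(e[0]).round(4),np.ptp(e[1]).round(4),'floor n',len(fl),'z',np.median(fl[:,2]).round(4),'floor mid',((fl.max(0)+fl.min(0))/2-np.r_[ctr,0])[:2].round(4), 'ext',np.ptp(fl,0)[:2].round(4))
        O=F@np.r_[ctr,z0-.008]; print('origin(world)',O.round(4))
        # yaw from side edges: for x bins, min/max y
        ys=[];
        for lo in np.arange(ctr[0]-.04,ctr[0]+.04,.004):
            b=top[(top[:,0]>=lo)&(top[:,0]<lo+.004)]
            if len(b)>3: ys.append((lo,b[:,1].min(),b[:,1].max()))
        ys=np.array(ys); print('edge slopes',np.polyfit(ys[:,0],ys[:,1],1)[0].round(3),np.polyfit(ys[:,0],ys[:,2],1)[0].round(3))
E
python3 cellpose.py
```

```text
w7 yaw -0.0797 rim z -0.2116 extent 0.0918 0.0916 floor n 2620 z -0.2195 floor mid [-0.0008 -0.0002] ext [0.0617 0.0626]
origin(world) [ 0.5732 -0.0882  0.0804]
edge slopes 0.001 0.002
scene1 yaw -0.0711 rim z -0.2113 extent 0.0923 0.0928 floor n 542 z -0.2194 floor mid [0.0013 0.0022] ext [0.0621 0.0604]
origin(world) [ 0.5749 -0.0867  0.0814]
edge slopes -0.007 -0.012
```

```bash
python3 - <<'E'
from h import *
from scipy.optimize import least_squares
P=np.array([ 0.5739,-0.0875,0.2799])
R=Ro.from_quat([0.0385,0.99926,0,0]).as_matrix()
im,d,p=load('w7')
ys,xs=np.nonzero(d>0); X=deproj(p,np.c_[xs,ys],d[ys,xs]);T=(X-P)@R*1000
k=(abs(T[:,1])<34)&(abs(T[:,2]+6)<2.5)&(abs(T[:,0]+7)<40)
q=T[k]
# column extents for |y|<20
b=q[abs(q[:,1])<3]; print('x range at y~0',b[:,0].min(),b[:,0].max(), 'z',np.median(b[:,2]))
for x0 in (-30,-25,10,15):
    b=q[abs(q[:,0]-x0)<1.5]; print(x0,b[:,1].min().round(1),b[:,1].max().round(1),((b[:,1].min()+b[:,1].max())/2).round(2))
print((Ro.from_quat(get_state()['tool_rot']).as_matrix()).round(3))
O=np.array([.5738,-.0876,.0804]);
go([.5625,-.0867,.16],-4.5)
E
```

```text
x range at y~0 -37.349011018412874 22.624208043232915 z -5.324527031993902
-30 -20.9 20.6 -0.16
-25 -24.7 24.5 -0.08
10 -33.7 33.2 -0.25
15 -21.6 21.1 -0.22
[[-0.997  0.077 -0.   ]
 [ 0.077  0.997  0.002]
 [ 0.     0.002 -1.   ]]
shift [ 1.130e+01 -1.000e-01  1.201e+02] twist 0.06 cur yaw -4.44 tilt 0.1 P [ 0.5738 -0.0877  0.2801] t 7.075 F [ 0.51 -0.29 -1.26] w 0.0539
```

Emit:
{"api": "play_rows", "payload": {"increments": [[12,0,40,0,1],[12,0,80,0,1],[12,0,115,0,1],[12,0,142,0,1],[12,0,145,0,1]]}}

```text
clock: 7.7
ee_pos: [0.5606, -0.0861, 0.134]
tool_rot: [0.039, 0.999, 0.001, -0.002]
force: [-1.0, 0.1, 0.2]
gripper_width: 0.0541
```

```bash
python3 - <<'E'
from h import *
go([.562,-.087,.106],-4.5)
im,d,p=snap('scene','s8')
cv2.imwrite('pics/s8c.png',cv2.resize(im[170:320,340:500,::-1],None,fx=4,fy=4))
im,d,p=snap('wrist','w8')
E
```

```text
shift [-1.5 -0.8 28. ] twist 0.08 cur yaw -4.42 tilt 0.21 P [ 0.5606 -0.0861  0.134 ] t 7.7 F [-1.01  0.14  0.17] w 0.0541
```

View pics/s8c.png

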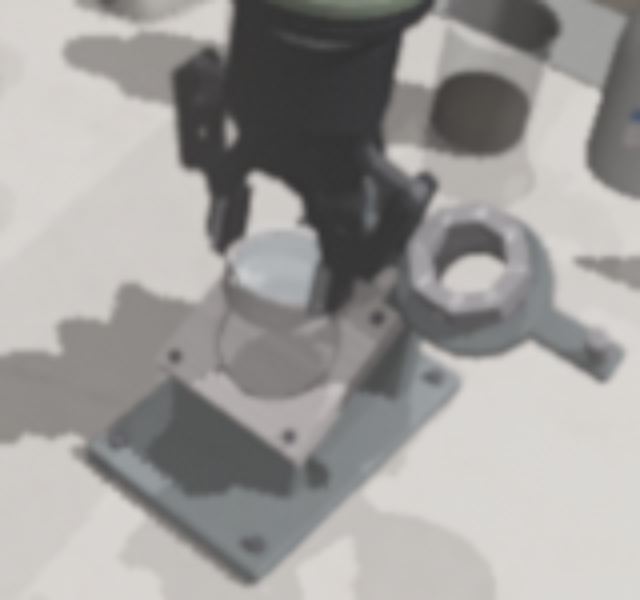

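View pics/w8.png

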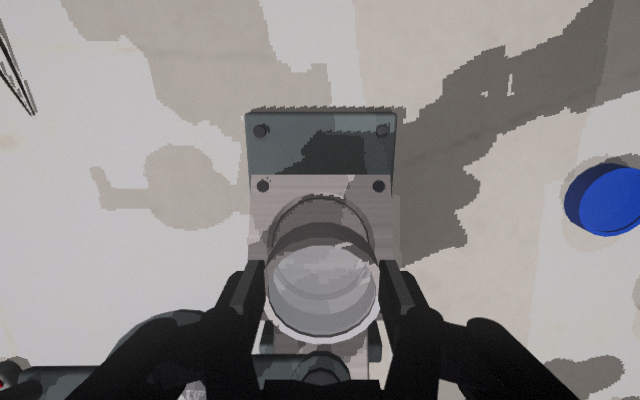

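Emit:
{"api": "play_rows", "payload": {"increments": [[-1,-0.5,8,0,1],[-1,-0.5,15,0,1],[-1,-0.5,20,0,1],[-1,-0.5,23,0,1]]}}

```text
clock: 8.3
ee_pos: [0.5621, -0.0869, 0.1124]
tool_rot: [0.039, 0.999, 0.001, -0.001]
force: [-7.5, 0.6, 6.1]
gripper_width: 0.054
```

```bash
python3 - <<'E'
from h import *
go([.562,-.087,.106],-4.5)
im,d,p=snap('scene','s9')
cv2.imwrite('pics/s9c.png',cv2.resize(im[170:320,340:500,::-1],None,fx=4,fy=4))
E
```

```text
shift [ 0.1 -0.1  6.4] twist 0.06 cur yaw -4.44 tilt 0.15 P [ 0.5621 -0.0869  0.1124] t 8.3 F [-7.52  0.59  6.1 ] w 0.054
```

View pics/s9c.png

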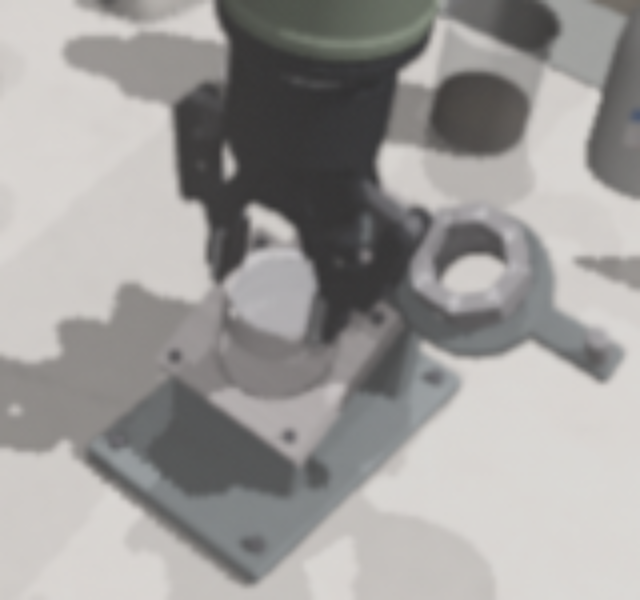

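Emit:
{"api": "play_rows", "payload": {"increments": [[1.5,0,0,0,1],[2.5,0,1,0,1],[2.5,0,4,0,1]]}}

```text
clock: 8.72
ee_pos: [0.5589, -0.0867, 0.1082]
tool_rot: [0.039, 0.999, 0.001, -0.001]
force: [-7.4, 0.7, 7.0]
gripper_width: 0.0541
```

```bash
python3 - <<'E'
from h import *
go([.562,-.087,.106],-4.5)
E
```

```text
shift [-3.1 -0.1  2.2] twist 0.06 cur yaw -4.44 tilt 0.2 P [ 0.5589 -0.0867  0.1082] t 8.725 F [-7.43  0.71  7.  ] w 0.0541
```

```bash
cat >> h.py <<'E'
def disc(nm,lo=-25,hi=10,O=np.array([.5735,-.088,.0804])):
    """plane of disc top in tool & cell frame"""
    P,R,s=tool(); im,d,p=snap('wrist',nm)
    ys,xs=np.nonzero((d>0)); X=deproj(p,np.c_[xs,ys],d[ys,xs]);T=(X-P)@R*1000
    k=(abs(T[:,1])<20)&(T[:,0]>-32)&(T[:,0]<16)&(T[:,2]>lo)&(T[:,2]<hi); q=T[k];A=np.c_[q[:,:2],np.ones(len(q))]
    best=None;rng=np.random.default_rng(1)
    for _ in range(500):
        i=rng.choice(len(q),3,False)
        try:c=np.linalg.solve(A[i],q[i,2])
        except Exception: continue
        m=np.abs(A@c-q[:,2])<1
        if best is None or m.sum()>best.sum(): best=m
    m=best
    for _ in range(4):
        c=np.linalg.lstsq(A[m],q[m,2],rcond=None)[0]; m=np.abs(A@c-q[:,2])<1
    F=np.array([[np.cos(-.078)*np.cos(np.pi/6),-np.sin(-.078),-np.cos(-.078)*.5],[np.sin(-.078)*np.cos(np.pi/6),np.cos(-.078),-np.sin(-.078)*.5],[.5,0,np.cos(np.pi/6)]])
    n=R@np.array([c[0],c[1],-1]);n/=np.linalg.norm(n); nc=F.T@n
    e=q[m]; W=(R@(e.T/1000)).T+P; C=(W-O)@F*1000
    # full extents of inlier plane
    mm=(np.abs(np.c_[T[:,:2],np.ones(len(T))]@c-T[:,2])<1.2)&(abs(T[:,0]+7)<36)&(abs(T[:,1])<36)
    Cf=(X[mm]-O)@F*1000; mid=Cf[abs(Cf[:,1]-np.median(Cf[:,1]))<4]
    print('slope tool',c.round(3),'n',m.sum(),'normal in cell',nc.round(3),'tilt vs cell deg',np.degrees(np.arccos(abs(nc[2]))).round(1),'| cell z of face',np.median(C[:,2]).round(1),'x range',mid[:,0].min().round(1),mid[:,0].max().round(1))
E
python3 - <<'E'
from h import *
disc('w10')
E
```

```text
slope tool [ 1.710e-01  4.000e-03 -4.613e+00] n 6581 normal in cell [0.349 0.002 0.937] tilt vs cell deg 20.4 | cell z of face 32.7 x range -17.7 38.5
```

View pics/w10.png

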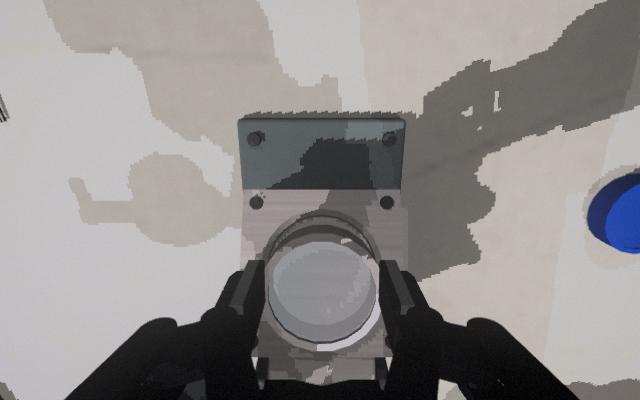

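Emit:
{"api": "play_rows", "payload": {"increments": [[2,0,0.5,0,1],[4,0,1.5,0,1],[4,0,2.5,0,1],[3.5,0,4,0,1],[3,0,5.5,0,1]]}}

```text
clock: 9.4
ee_pos: [0.5557, -0.0864, 0.1021]
tool_rot: [0.039, 0.999, 0.001, -0.002]
force: [-1.1, 1.6, 0.2]
gripper_width: 0.0543
```

```bash
python3 - <<'E'
from h import *
go([.562,-.087,.106],-4.5)
disc('w11')
E
```

```text
shift [-6.3 -0.1 -4. ] twist 0.06 cur yaw -4.44 tilt 0.24 P [ 0.5557 -0.0864  0.1021] t 9.4 F [-1.1   1.56  0.17] w 0.0543
slope tool [ 0.000e+00  4.000e-03 -5.264e+00] n 6133 normal in cell [0.503 0.002 0.864] tilt vs cell deg 30.2 | cell z of face 28.8 x range -21.7 33.2
```

Emit:
{"api": "play_rows", "payload": {"increments": [[-2,0,-1.5,0,1],[-4,0,-2.5,0,1],[-4,0,-2.5,0,1]]}}

```text
clock: 9.82
ee_pos: [0.5597, -0.0867, 0.1045]
tool_rot: [0.039, 0.999, 0.001, -0.002]
force: [-1.7, -0.3, -0.7]
gripper_width: 0.0545
```

```bash
python3 - <<'E'
from h import *
go([.562,-.087,.106],-4.5)
disc('w12')
E
```

```text
shift [-2.3 -0.1 -1.5] twist 0.06 cur yaw -4.44 tilt 0.25 P [ 0.5597 -0.0867  0.1045] t 9.825 F [-1.74 -0.3  -0.68] w 0.0545
slope tool [-5.000e-03  3.000e-03 -5.265e+00] n 6072 normal in cell [0.508 0.002 0.861] tilt vs cell deg 30.5 | cell z of face 28.9 x range -17.0 35.9
```

Emit:
{"api": "play_rows", "payload": {"increments": [[0,0,2,0,1],[0.5,0,4,0,1],[1,0,6,0,1],[1,0,6,0,1]]}}

```text
clock: 10.38
ee_pos: [0.5577, -0.0866, 0.0983]
tool_rot: [0.039, 0.999, 0.001, -0.003]
force: [-8.1, 0.6, 7.7]
gripper_width: 0.0538
```

```bash
python3 - <<'E'
from h import *
go([.562,-.087,.106],-4.5)
disc('w13')
E
```

```text
shift [-4.3 -0.1 -7.7] twist 0.05 cur yaw -4.45 tilt 0.35 P [ 0.5577 -0.0866  0.0983] t 10.375 F [-8.14  0.59  7.69] w 0.0538
slope tool [ 1.73e-01  2.00e-03 -4.62e+00] n 6651 normal in cell [0.351 0.    0.937] tilt vs cell deg 20.5 | cell z of face 24.8 x range -23.7 32.9
```

Emit:
{"api": "play_rows", "payload": {"increments": [[0,0,2,0,1],[0,0,4,0,1],[0,0,5.5,0,1],[0,0,5.5,0,1]]}}

```text
clock: 10.92
ee_pos: [0.5563, -0.0865, 0.0926]
tool_rot: [0.039, 0.999, 0.001, -0.004]
force: [-11.3, 1.4, 9.8]
gripper_width: 0.0543
```

```bash
python3 - <<'E'
from h import *
go([.562,-.087,.106],-4.5)
disc('w14')
E
```

```text
shift [ -5.6  -0.1 -13.4] twist 0.06 cur yaw -4.44 tilt 0.5 P [ 0.5563 -0.0865  0.0926] t 10.925 F [-11.33   1.37   9.75] w 0.0543
slope tool [ 3.610e-01  3.000e-03 -3.475e+00] n 6899 normal in cell [0.185 0.    0.983] tilt vs cell deg 10.6 | cell z of face 20.7 x range -28.2 30.0
```

Emit:
{"api": "play_rows", "payload": {"increments": [[-0.5,0,2,0,1],[-1,0,4,0,1],[-1.5,0,5,0,1],[-1.5,0,5,0,1]]}}

```text
clock: 11.48
ee_pos: [0.5559, -0.0865, 0.0882]
tool_rot: [0.039, 0.999, 0.001, -0.006]
force: [-19.6, 2.8, 26.9]
gripper_width: 0.0542
```

```bash
python3 - <<'E'
from h import *
go([.562,-.087,.106],-4.5)
disc('w15')
E
```

```text
shift [ -5.9  -0.  -17.9] twist 0.04 cur yaw -4.46 tilt 0.69 P [ 0.5559 -0.0865  0.0882] t 11.475 F [-19.65   2.84  26.88] w 0.0542
slope tool [ 0.532  0.005 -2.298] n 6793 normal in cell [0.047 0.002 0.999] tilt vs cell deg 2.7 | cell z of face 17.2 x range -31.2 27.6
```

Emit:
{"api": "play_rows", "payload": {"increments": [[0,0,0,0,1],[0,0,0,0,0],[0,0,0,0,-0.6],[0,0,0,0,-0.6]]}}

```text
clock: 12.02
ee_pos: [0.5561, -0.0865, 0.0882]
tool_rot: [0.039, 0.999, 0.001, -0.006]
force: [-0.3, 0.4, -0.2]
gripper_width: 0.0687
```

```bash
python3 - <<'E'
from h import *
go([.562,-.087,.106],-4.5)
disc('w16')
E
```

```text
shift [ -5.7  -0.  -17.9] twist 0.04 cur yaw -4.46 tilt 0.66 P [ 0.5561 -0.0865  0.0882] t 12.025 F [-0.27  0.44 -0.16] w 0.0687
slope tool [ 0.511  0.004 -3.404] n 6867 normal in cell [0.062 0.002 0.998] tilt vs cell deg 3.6 | cell z of face 17.8 x range -30.8 28.2
```

View pics/w16.png

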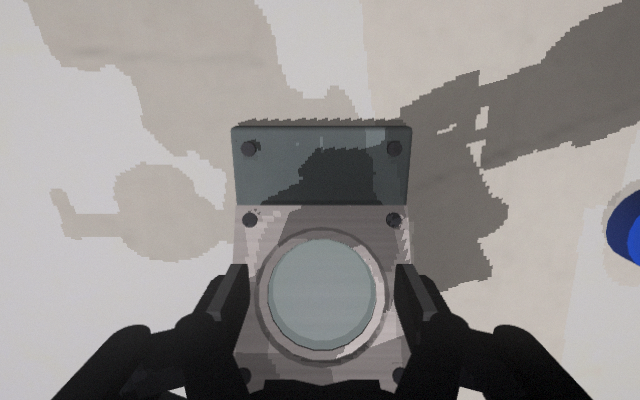

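Emit:
{"api": "play_rows", "payload": {"increments": [[0,0,0,0,-1],[0,0,-10,0,-1],[0,0,-40,0,-1],[0,0,-80,0,-1],[0,0,-80,0,-1]]}}

```text
clock: 12.7
ee_pos: [0.5585, -0.087, 0.1714]
tool_rot: [0.039, 0.999, 0.001, -0.003]
force: [0.2, 0.4, -0.1]
gripper_width: 0.0852
```

```bash
cat >> h.py <<'E'
def cellview(nm,O=np.array([.5735,-.088,.0804])):
    from cellfit import cellframe,cloud
    P,R,s=tool(); im,d,p=snap('wrist',nm)
    X,px=cloud(nm,[.46,-.2,.03],[.66,0,.16]); F=cellframe(-.078); C=(X-O)@F*1000
    def pl(m,tag):
        A=np.c_[C[m][:,:2],np.ones(m.sum())];z=C[m][:,2]; k=np.ones(len(z),bool)
        for _ in range(6):
            c=np.linalg.lstsq(A[k],z[k],rcond=None)[0]; k=abs(A@c-z)<1
        print(tag,m.sum(),'slopes deg',np.degrees(np.arctan(c[:2])).round(2),'z',c[2].round(2))
    r=np.hypot(C[:,0],C[:,1])
    pl((r>36)&(abs(C[:,0])<44)&(abs(C[:,1])<44)&(abs(C[:,2]-8)<3),'rim')
    pl((r<31)&(C[:,2]>12)&(C[:,2]<24),'face')
    f=C[(r<36)&(C[:,2]>14)&(C[:,2]<23)]; print('face ext',f.min(0).round(1),f.max(0).round(1),'ctr',((f.min(0)+f.max(0))/2).round(1))
E
python3 - <<'E'
from h import *
go([.562,-.087,.106],-4.5)
cellview('w17')
E
```

```text
shift [-3.9  0.1 65.4] twist 0.03 cur yaw -4.47 tilt 0.39 P [ 0.5585 -0.087   0.1714] t 12.7 F [ 0.21  0.36 -0.11] w 0.0852
rim 6592 slopes deg [-0.01 -0.05] z 8.18
face 5511 slopes deg [-3.59  0.16] z 17.85
face ext [-30.9 -29.8  14.7] [28.2 29.5 23. ] ctr [-1.4 -0.2 18.8]
```

View pics/w17.png

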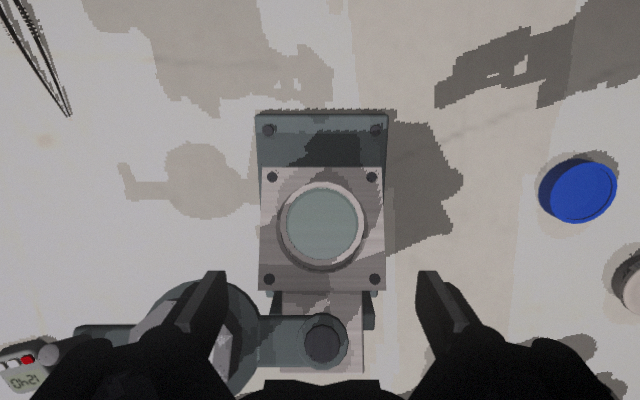

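```bash
python3 - <<'E'
from h import *
go([.534,-.085,.098],-4.5)
E
```

```text
shift [23.1 -0.2 72. ] twist 0.04 cur yaw -4.46 tilt 0.52 P [ 0.5577 -0.0868  0.1698] t 12.75 F [-0.58 -0.46 -0.55] w 0.085
```

Emit:
{"api": "play_rows", "payload": {"increments": [[12,0,0,0,1],[23,0,0,0,1],[23,0,20,0,1],[23,0,45,0,1],[23,0,65,0,1]]}}

```text
clock: 13.38
ee_pos: [0.533, -0.0847, 0.1038]
tool_rot: [0.039, 0.999, 0.001, -0.005]
force: [0.3, -0.2, 0.4]
gripper_width: -0.0
```

```bash
python3 - <<'E'
from h import *
go([.534,-.085,.090],-4.5)
snap('wrist','w18')
E
```

```text
shift [-1.2 -0.3 13.8] twist 0.04 cur yaw -4.46 tilt 0.59 P [ 0.533  -0.0847  0.1038] t 13.375 F [ 0.29 -0.22  0.44] w -0.0
```

View pics/w18.png

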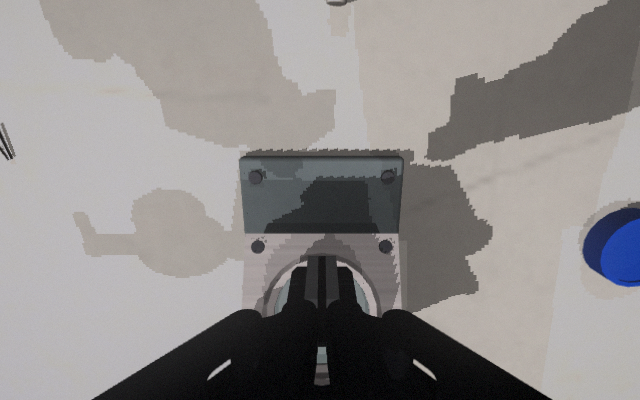

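Emit:
{"api": "play_rows", "payload": {"increments": [[0,0,6,0,1],[0,0,11,0,1],[0,0,14,0,1],[0,0,14,0,1]]}}

```text
clock: 13.92
ee_pos: [0.5318, -0.0845, 0.0879]
tool_rot: [0.039, 0.999, 0.001, -0.006]
force: [0.0, 0.1, -0.9]
gripper_width: -0.0002
```

Emit:
{"api": "play_rows", "payload": {"increments": [[-1,0,2,0,1],[-1,0,3,0,1],[-1,0,3,0,1]]}}

```text
clock: 14.3
ee_pos: [0.5328, -0.0846, 0.0848]
tool_rot: [0.039, 0.999, 0.001, -0.006]
force: [-0.3, -0.7, -0.4]
gripper_width: 0.0
```

Emit:
{"api": "play_rows", "payload": {"increments": [[0,0,1.5,0,1],[0,0,3,0,1],[0,0,3,0,1]]}}

```text
clock: 14.68
ee_pos: [0.5328, -0.0846, 0.0819]
tool_rot: [0.039, 0.999, 0.001, -0.006]
force: [-1.3, 0.8, 3.6]
gripper_width: -0.0003
```

Emit:
{"api": "play_rows", "payload": {"increments": [[0,0,1,0,1],[-0.5,0,2,0,1],[-0.5,0,2,0,1]]}}

```text
clock: 15.05
ee_pos: [0.5328, -0.0846, 0.081]
tool_rot: [0.039, 0.999, 0.002, -0.007]
force: [-12.8, 2.5, 33.3]
gripper_width: 0.0
```

Emit:
{"api": "play_rows", "payload": {"increments": [[0,0,-1,0,1],[2,0,-20,0,1],[2,0,-60,0,1],[0,0,-90,0,1],[-40,0,-95,0,1]]}}

```text
clock: 15.68
ee_pos: [0.5741, -0.0883, 0.178]
tool_rot: [0.039, 0.999, 0.002, -0.005]
force: [0.2, -0.1, -0.2]
gripper_width: 0.0
```

```bash
python3 - <<'E'
from h import *
go([.534,-.085,.090],-4.5)
cellview('w19')
E
```

```text
shift [39.3 -0.1 88.4] twist 0.01 cur yaw -4.49 tilt 0.64 P [ 0.5741 -0.0883  0.178 ] t 15.675 F [ 0.17 -0.08 -0.2 ] w 0.0
rim 6240 slopes deg [-0.01 -0.03] z 8.16
face 5226 slopes deg [-0.07 -0.15] z 16.23
face ext [-31.6 -29.6  14. ] [27.5 29.6 20.6] ctr [-2.1  0.  17.3]
```

View pics/w19.png

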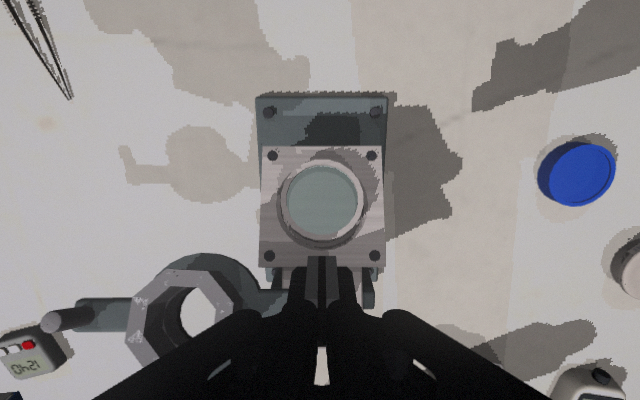

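```bash
cat >> h.py <<'E'
def armangle(nm,O=np.array([.5735,-.088,.0804])):
    from cellfit import cellframe,cloud
    X,px=cloud(nm,[.4,-.35,.06],[.75,0.05,.25]); F=cellframe(-.078); C=(X-O)@F*1000
    C0=C-[75,0,0]; r=np.hypot(C0[:,0],C0[:,1]); a=np.arctan2(-C0[:,1],-C0[:,0])
    pin=(abs(r-145)<12)&(C[:,2]>55)&(C[:,2]<68); 
    if pin.sum()>5:
        print('pin n',pin.sum(),'a',np.median(a[pin]).round(3),'r',np.median(r[pin]).round(1),'ctr',((C[pin].max(0)+C[pin].min(0))/2).round(1),'zmax',np.percentile(C[pin,2],95).round(1))
    g=(abs(r-75)<34)&(C[:,2]>56)&(C[:,2]<72)
    if g.sum()>20: print('grip n',g.sum(),'z',np.percentile(C[g,2],[10,50,90]).round(1),'ctr',((C[g].max(0)+C[g].min(0))/2).round(1), 'a of ctr',np.arctan2(-((C0[g].max(0)+C0[g].min(0))/2)[1],-((C0[g].max(0)+C0[g].min(0))/2)[0]).round(3))
    return C,px
E
python3 - <<'E'
from h import *
for n in('w19','w17','scene1','top1'): print(n); armangle(n)
print(get_state()['joint_pos'].round(3))
E
```

```text
w19
pin n 594 a 1.567 r 142.3 ctr [  74.9 -144.    60. ] zmax 64.0
grip n 4180 z [61.1 66.7 67.7] ctr [ 72.1 -75.1  62.5] a of ctr 1.533
w17
pin n 598 a 1.564 r 142.9 ctr [  74.8 -144.6   60.1] zmax 64.1
grip n 1816 z [62.1 66.8 67.7] ctr [ 67.9 -74.5  62.7] a of ctr 1.475
scene1
pin n 36 a 1.573 r 143.7 ctr [  77.2 -143.9   61.8] zmax 65.2
grip n 472 z [60.2 66.5 68.5] ctr [ 76.2 -74.3  63.4] a of ctr 1.587
top1
pin n 35 a 1.572 r 144.3 ctr [  74.2 -144.1   60.5] zmax 65.6
grip n 400 z [61.7 66.4 69.1] ctr [ 74.3 -74.9  64.1] a of ctr 1.562
[-0.025  0.529  0.109  1.757 -0.076  0.868  1.612]
```

```bash
cat >> h.py <<'E'
def rows(wps):
    P,R,s=tool(); cur=np.degrees(np.arctan2(-R[0,1],R[1,1])); out=[]
    for X,y in wps:
        d=R.T@(np.array(X)-P)*1000; tw=-(y-cur); tw=(tw+180)%360-180; out.append([round(v,1) for v in d]+[round(tw,1)])
    print('P',P.round(4),'yaw',round(cur,2),'t',s['clock'],'F',np.round(s['force'],1),'w',round(s['gripper_width'],4)); print(out)
def pinwp(a,lead,z=48,up=0,O=np.array([.5735,-.088,.0804])):
    from cellfit import cellframe
    F=cellframe(-.078); S=O+F@np.array([75-145*np.cos(a),-145*np.sin(a),z])/1000
    v=F@np.array([-np.sin(a),np.cos(a),0]); v[2]=0; v/=np.linalg.norm(v)
    X=S+v*lead/1000; X[2]+=up/1000
    return X,np.degrees(np.arctan2(-v[0],v[1]))
E
python3 - <<'E'
from h import *
X,y=pinwp(1.567,4,up=90); print(X,y); rows([(X,y)])
X,y=pinwp(1.567,4); print(X,y)
E
```

```text
[ 0.59856724 -0.23538279  0.24919399] 85.27976664115673
P [ 0.5792 -0.0881  0.1776] yaw -4.43 t 15.725 F [-2.   1.4 -0.9] w 0.0002
[[np.float64(-30.1), np.float64(-145.2), np.float64(-72.3), np.float64(-89.7)]]
[ 0.59856724 -0.23538279  0.15919399] 85.27976664115673
```

Emit:
{"api": "play_rows", "payload": {"increments": [[0,0,-40,-10,0],[-5,-10,-72,-20,0],[-12,-45,-72,-30,0],[-20,-90,-72,-40,0],[-30,-140,-72,-50,0.05]]}}

```text
clock: 16.35
ee_pos: [0.5973, -0.2173, 0.2476]
tool_rot: [-0.369, 0.929, 0.003, -0.005]
force: [0.4, 1.6, -0.5]
gripper_width: 0.0408
```

```bash
python3 - <<'E'
from h import *
rows([pinwp(1.567,4,up=70),pinwp(1.567,4)])
E
```

```text
P [ 0.5973 -0.2173  0.2476] yaw 43.31 t 16.35 F [ 0.4  1.6 -0.5] w 0.0408
[[np.float64(11.3), np.float64(-14.2), np.float64(18.3), np.float64(-42.0)], [np.float64(10.8), np.float64(-14.9), np.float64(88.3), np.float64(-42.0)]]
```

Emit:
{"api": "play_rows", "payload": {"increments": [[6,-8,10,-10.5,0.05],[11,-14,20,-21,0.05],[11,-14,35,-31.5,0.05],[11,-14,45,-42,0.05],[11,-14,50,-42,0.05]]}}

```text
clock: 16.98
ee_pos: [0.5933, -0.2263, 0.1927]
tool_rot: [-0.614, 0.788, 0.019, -0.022]
force: [0.2, 1.6, -2.1]
gripper_width: 0.0408
```

```bash
python3 - <<'E'
from h import *
rows([pinwp(1.567,4,up=20),pinwp(1.567,4)])
snap('wrist','w20')
E
```

```text
P [ 0.5933 -0.2263  0.1927] yaw 75.84 t 16.975 F [ 0.2  1.6 -2.1] w 0.0408
[[np.float64(7.4), np.float64(-8.1), np.float64(13.2), np.float64(-9.4)], [np.float64(7.1), np.float64(-9.2), np.float64(33.1), np.float64(-9.4)]]
```

View pics/w20.png

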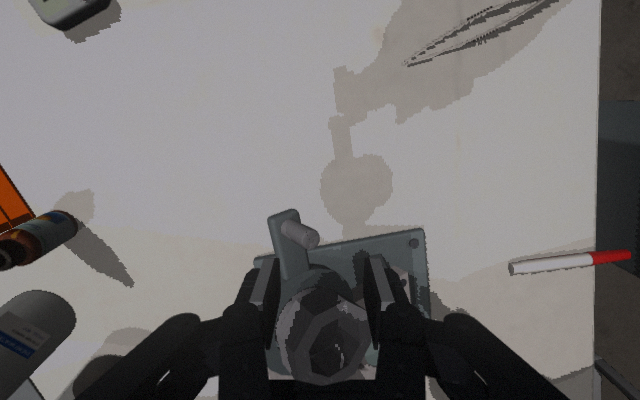

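Emit:
{"api": "play_rows", "payload": {"increments": [[7,-8,3,-9.4,0.05],[7,-8,3,-9.4,0.05],[7,-8,3,-9.4,0.05]]}}

```text
clock: 17.4
ee_pos: [0.5926, -0.216, 0.1777]
tool_rot: [-0.669, 0.743, 0.017, -0.023]
force: [0.1, -0.1, 1.3]
gripper_width: 0.0406
```

```bash
python3 - <<'E'
from h import *
rows([pinwp(1.567,4,up=20),pinwp(1.567,4)])
P,R,s=tool(); print(s['joint_pos'].round(3),np.degrees(np.arccos(-R[2,2])))
im,d,p=snap('wrist','w21')
print(proj(p,pinwp(1.567,0,63)[0]),proj(p,pinwp(1.567,0,48)[0]), proj(p,P))
E
```

```text
P [ 0.5926 -0.216   0.1777] yaw 84.03 t 17.4 F [ 0.1 -0.1  1.3] w 0.0406
[[np.float64(18.6), np.float64(-7.9), np.float64(-1.7), np.float64(-1.3)], [np.float64(18.4), np.float64(-9.0), np.float64(18.3), np.float64(-1.3)]]
[ 0.993  1.094 -1.491  1.545  1.069  1.564  2.519] 3.2729726076804675
[[311.35807318 232.57598168]] [[296.40883637 223.44532857]] [[321.08145842 271.97214065]]
```

View pics/w21.png

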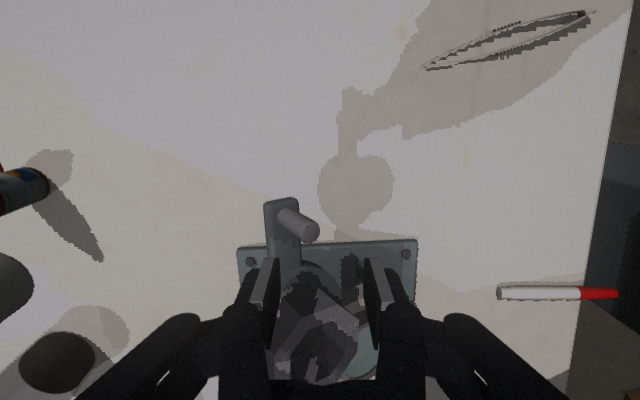

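Emit:
{"api": "play_rows", "payload": {"increments": [[0,0,-25,10,0.05],[0,0,-50,20,0.05],[0,0,-60,30,0.05],[0,0,-60,40,0.05],[0,0,-60,50,0.05]]}}

```text
clock: 18.08
ee_pos: [0.5966, -0.2153, 0.2401]
tool_rot: [-0.289, 0.957, 0.003, -0.027]
force: [-0.1, -0.4, -0.0]
gripper_width: 0.041
```

```bash
python3 - <<'E'
from h import *
P,R,s=tool(); print(s['joint_pos'].round(3),np.degrees(np.arccos(-R[2,2])).round(2)); rows([([.58,-.2,.25],0)])
E
```

```text
[ 0.967  0.942 -1.401  1.479  0.913  1.542  1.73 ] 3.14
P [ 0.5966 -0.2153  0.2401] yaw 33.63 t 18.075 F [-0.1 -0.4 -0. ] w 0.041
[[np.float64(5.8), np.float64(22.1), np.float64(-9.2), np.float64(33.6)]]
```

Emit:
{"api": "play_rows", "payload": {"increments": [[0,0,0,10,0.05],[0,0,0,20,0.05],[0,0,0,30,0.05],[0,0,0,40,0.05],[0,0,0,50,0.05]]}}

```text
clock: 18.7
ee_pos: [0.5969, -0.2151, 0.2415]
tool_rot: [0.146, 0.989, -0.009, -0.025]
force: [0.1, 0.3, -0.6]
gripper_width: 0.0405
```

```bash
python3 - <<'E'
from h import *
P,R,s=tool(); print(s['joint_pos'].round(3),np.degrees(np.arccos(-R[2,2])).round(2)); rows([pinwp(1.567,4,up=80)])
E
```

```text
[ 0.926  0.848 -1.247  1.48   0.8    1.444  0.921] 3.05
P [ 0.5969 -0.2151  0.2415] yaw -16.71 t 18.7 F [ 0.1  0.3 -0.6] w 0.0405
[[np.float64(-7.5), np.float64(-18.9), np.float64(2.5), np.float64(-102.0)]]
```

Emit:
{"api": "play_rows", "payload": {"increments": [[0,0,0,10,0.05],[0,0,0,20,0.05],[-1,-5,0,30,0.05],[-4,-10,0,40,0.05],[-7,-19,0,50,0.05]]}}

```text
clock: 19.32
ee_pos: [0.5987, -0.2352, 0.2435]
tool_rot: [0.553, 0.833, -0.019, -0.017]
force: [1.2, 0.1, -0.2]
gripper_width: 0.0409
```

```bash
sed -i 's/return X,np.degrees(np.arctan2(-v\[0\],v\[1\]))$/return X,np.degrees(np.arctan2(-v[0],v[1]))-180/' h.py; python3 - <<'E'
from h import *
P,R,s=tool(); print(s['joint_pos'].round(3),np.degrees(np.arccos(-R[2,2])).round(2)); rows([pinwp(1.567,4,up=80),pinwp(1.567,4,up=0)])
E
```

```text
[ 0.88   0.77  -1.067  1.46   0.682  1.365  0.159] 2.93
P [ 0.5987 -0.2352  0.2435] yaw -67.12 t 19.325 F [ 1.2  0.1 -0.2] w 0.0409
[[np.float64(-0.1), np.float64(0.0), np.float64(4.3), np.float64(27.6)], [np.float64(-0.7), np.float64(4.1), np.float64(84.2), np.float64(27.6)]]
```

Emit:
{"api": "play_rows", "payload": {"increments": [[0,0,5,10,0.05],[0,1,25,20,0.05],[0,2,45,27.5,0.05],[0,3,60,27.5,0.05],[0,3,60,27.5,0.05]]}}

```text
clock: 19.95
ee_pos: [0.5984, -0.2348, 0.1835]
tool_rot: [0.734, 0.679, -0.023, -0.012]
force: [-0.3, 0.9, -1.3]
gripper_width: 0.0409
```

```bash
python3 - <<'E'
from h import *
P,R,s=tool(); print(s['joint_pos'].round(3),np.degrees(np.arccos(-R[2,2])).round(2),R[:,2].round(3)); rows([pinwp(1.567,4,up=0)])
im,d,p=snap('wrist','w22')
print(proj(p,pinwp(1.567,0,63)[0]), proj(p,P))
E
```

```text
[ 0.825  0.787 -0.937  1.524  0.668  1.226 -0.314] 2.93 [-0.05  -0.013 -0.999]
P [ 0.5984 -0.2348  0.1835] yaw -94.5 t 19.95 F [-0.3  0.9 -1.3] w 0.0409
[[np.float64(-0.2), np.float64(1.4), np.float64(24.2), np.float64(0.2)]]
[[316.56628524 260.50100609]] [[321.79635018 271.13734207]]
```

View pics/w22.png

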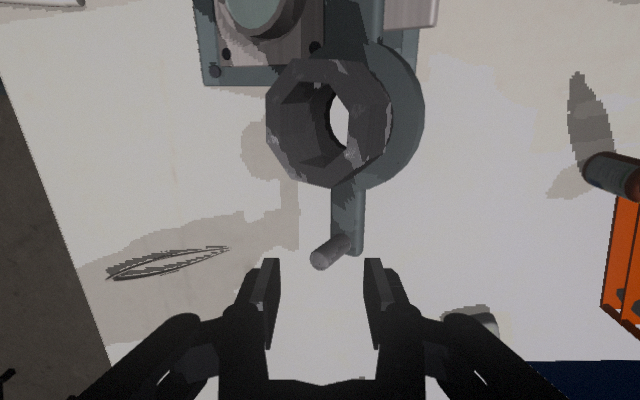

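Emit:
{"api": "play_rows", "payload": {"increments": [[0,1,10,0,0.05],[0,1.4,20,0,0.05],[0,1.4,24,0,0.05],[0,1.4,24,0,0.05]]}}

```text
clock: 20.5
ee_pos: [0.5988, -0.2351, 0.1596]
tool_rot: [0.734, 0.679, -0.022, -0.012]
force: [0.7, -1.8, 0.0]
gripper_width: 0.0404
```

```bash
python3 - <<'E'
from h import *
P,R,s=tool(); print(s['joint_pos'].round(3))
rows([pinwp(1.567,4),pinwp(1.5,13),pinwp(1.4,13),pinwp(1.25,13),pinwp(1.1,13),pinwp(.95,13),pinwp(.8,13)])
E
```

```text
[ 0.819  0.813 -0.924  1.542  0.691  1.191 -0.33 ]
P [ 0.5988 -0.2351  0.1596] yaw -94.51 t 20.5 F [ 0.7 -1.8  0. ] w 0.0404
[[np.float64(-0.3), np.float64(-0.2), np.float64(0.5), np.float64(0.2)], [np.float64(1.2), np.float64(-17.3), np.float64(6.1), np.float64(4.6)], [np.float64(4.6), np.float64(-29.2), np.float64(13.8), np.float64(11.2)], [np.float64(12.1), np.float64(-46.3), np.float64(25.1), np.float64(20.9)], [np.float64(22.6), np.float64(-62.2), np.float64(35.7), np.float64(30.4)], [np.float64(35.7), np.float64(-76.7), np.float64(45.5), np.float64(39.5)], [np.float64(51.2), np.float64(-89.4), np.float64(54.2), np.float64(48.2)]]
```

Emit:
{"api": "play_rows", "payload": {"increments": [[1,-17,6,4.5,0.05],[4.5,-29,14,11,0.05],[12,-46,25,21,0.05],[22.5,-62,36,30.5,0.05],[22.5,-62,36,30.5,0.05]]}}

```text
clock: 21.12
ee_pos: [0.5366, -0.2079, 0.1265]
tool_rot: [0.886, 0.462, -0.025, -0.006]
force: [0.9, -0.7, 0.0]
gripper_width: 0.0404
```

```bash
python3 - <<'E'
from h import *
P,R,s=tool(); print(s['joint_pos'].round(3),np.degrees(np.arccos(-R[2,2])).round(2))
rows([pinwp(a,13) for a in (1.1,.95,.8,.65,.5,.35)])
im,d,p=snap('wrist','w23'); armangle('w23')
E
```

```text
[ 0.797  0.721 -0.814  1.758  0.632  0.997 -0.889] 2.95
P [ 0.5366 -0.2079  0.1265] yaw -124.95 t 21.125 F [ 0.9 -0.7  0. ] w 0.0404
[[np.float64(-0.1), np.float64(0.3), np.float64(-0.1), np.float64(-0.0)], [np.float64(3.9), np.float64(-18.8), np.float64(9.7), np.float64(9.1)], [np.float64(10.9), np.float64(-37.5), np.float64(18.4), np.float64(17.8)], [np.float64(20.6), np.float64(-55.6), np.float64(25.9), np.float64(26.2)], [np.float64(33.0), np.float64(-72.5), np.float64(31.9), np.float64(34.2)], [np.float64(47.7), np.float64(-88.0), np.float64(36.3), np.float64(42.0)]]
pin n 1147 a 1.126 r 140.4 ctr [  24.6 -121.1   61.5] zmax 66.3
grip n 15138 z [59.3 66.7 67.5] ctr [ 40.3 -66.6  62.5] a of ctr 1.09
```

View pics/w23.png

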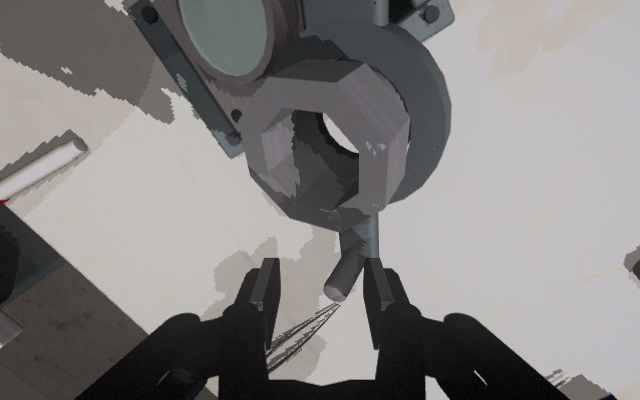

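Emit:
{"api": "play_rows", "payload": {"increments": [[4,-19,10,9,0.05],[11,-37.5,18.5,18,0.05],[20.5,-55.5,26,26,0.05],[33,-72.5,32,34,0.05],[33,-72.5,32,34,0.05]]}}

```text
clock: 21.8
ee_pos: [0.4959, -0.1396, 0.0964]
tool_rot: [0.982, 0.187, -0.025, 0.002]
force: [0.0, -0.5, -0.3]
gripper_width: 0.0405
```

```bash
python3 - <<'E'
from h import *
P,R,s=tool(); print(s['joint_pos'].round(3),np.degrees(np.arccos(-R[2,2])).round(2))
rows([pinwp(a,13) for a in (.5,.35,.2,.1,0.03,0)])
E
```

```text
[ 0.632  0.646 -0.67   1.937  0.567  0.808 -1.562] 2.89
P [ 0.4959 -0.1396  0.0964] yaw -158.45 t 21.8 F [ 0.  -0.5 -0.3] w 0.0405
[[np.float64(-1.4), np.float64(-0.4), np.float64(0.6), np.float64(0.7)], [np.float64(2.3), np.float64(-21.4), np.float64(5.0), np.float64(8.5)], [np.float64(8.7), np.float64(-42.1), np.float64(7.7), np.float64(16.1)], [np.float64(14.5), np.float64(-55.4), np.float64(8.6), np.float64(21.1)], [np.float64(19.1), np.float64(-64.4), np.float64(8.8), np.float64(24.5)], [np.float64(21.3), np.float64(-68.2), np.float64(8.7), np.float64(26.0)]]
```

Emit:
{"api": "play_rows", "payload": {"increments": [[0,-10,3,5,0.05],[2,-21.5,5,8.5,0.05],[5,-32,6.5,12.5,0.05],[8.5,-42,7.5,16,0.05],[11.5,-49,8,18.5,0.05]]}}

```text
clock: 22.42
ee_pos: [0.4891, -0.0907, 0.0883]
tool_rot: [0.999, 0.029, -0.024, 0.006]
force: [-0.8, -1.6, -1.1]
gripper_width: 0.0407
```

```bash
python3 - <<'E'
from h import *
P,R,s=tool(); print(s['joint_pos'].round(3),np.degrees(np.arccos(-R[2,2])).round(2))
rows([pinwp(a,13) for a in (.15,.1,0.05,0,-.03)])
E
```

```text
[ 0.489  0.618 -0.589  1.988  0.518  0.741 -1.938] 2.88
P [ 0.4891 -0.0907  0.0883] yaw -176.67 t 22.425 F [-0.8 -1.6 -1.1] w 0.0407
[[np.float64(-0.8), np.float64(-0.6), np.float64(0.6), np.float64(0.3)], [np.float64(-0.1), np.float64(-7.9), np.float64(0.9), np.float64(2.8)], [np.float64(1.0), np.float64(-15.0), np.float64(1.0), np.float64(5.3)], [np.float64(2.4), np.float64(-22.2), np.float64(1.0), np.float64(7.8)], [np.float64(3.4), np.float64(-26.4), np.float64(0.8), np.float64(9.3)]]
```

Emit:
{"api": "play_rows", "payload": {"increments": [[0,-8,1,3,0.05],[1,-14,1,5,0.05],[2,-19,1,7,0.05],[2,-19,1,7,0.05]]}}

```text
clock: 22.92
ee_pos: [0.4909, -0.0722, 0.0873]
tool_rot: [0.999, -0.03, -0.024, 0.008]
force: [1.0, -0.2, 0.4]
gripper_width: 0.0408
```

```bash
python3 - <<'E'
from h import *
rows([pinwp(a,13) for a in (.02,0,-.03,-.06)])
snap('wrist','w24'); armangle('w24')
E
```

```text
P [ 0.4909 -0.0722  0.0873] yaw 176.6 t 22.925 F [ 1.  -0.2  0.4] w 0.0408
[[np.float64(-1.2), np.float64(-0.8), np.float64(0.3), np.float64(0.1)], [np.float64(-1.0), np.float64(-3.7), np.float64(0.3), np.float64(1.1)], [np.float64(-0.5), np.float64(-8.0), np.float64(0.1), np.float64(2.6)], [np.float64(0.1), np.float64(-12.3), np.float64(-0.1), np.float64(4.0)]]
pin n 1008 a 0.019 r 140.3 ctr [-63.3   9.8  61.4] zmax 65.4
grip n 18784 z [58.6 66.5 67.3] ctr [-0.3 -2.7 62.2] a of ctr 0.036
```

View pics/w24.png

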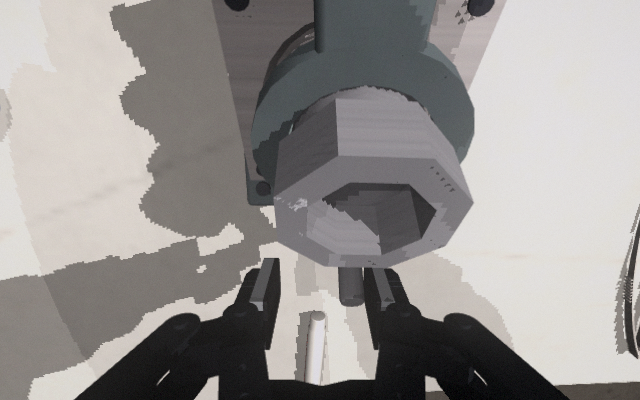

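Emit:
{"api": "play_rows", "payload": {"increments": [[-1,-3,0,1,0.05],[-1,-5,0,1.5,0.05],[-1,-6,0,2,0.05],[-1,-6,0,2,0.05]]}}

```text
clock: 23.48
ee_pos: [0.4905, -0.0669, 0.0873]
tool_rot: [0.999, -0.048, -0.023, 0.009]
force: [2.7, -7.3, -0.7]
gripper_width: 0.0405
```

Emit:
{"api": "play_rows", "payload": {"increments": [[0,-1,0,0,0.05],[0,-2,0,0,0.05],[0,-2,0,0,0.05]]}}

```text
clock: 23.85
ee_pos: [0.4906, -0.0667, 0.0873]
tool_rot: [0.999, -0.048, -0.023, 0.01]
force: [1.6, -12.4, -0.8]
gripper_width: 0.0407
```

```bash
python3 - <<'E'
from h import *
P,R,s=tool(); print(s['joint_pos'].round(3))
rows([pinwp(a,13) for a in (.02,0,-.03,-.06)])
snap('wrist','w25'); armangle('w25')
im,d,p=snap('scene','s25')
cv2.imwrite('pics/s25c.png',cv2.resize(im[170:320,340:500,::-1],None,fx=4,fy=4))
E
```

```text
[ 0.412  0.608 -0.549  1.996  0.491  0.723 -2.117]
P [ 0.4906 -0.0667  0.0873] yaw 174.53 t 23.85 F [  1.6 -12.4  -0.8] w 0.0407
[[np.float64(-0.4), np.float64(4.7), np.float64(0.5), np.float64(-2.0)], [np.float64(-0.2), np.float64(1.8), np.float64(0.4), np.float64(-1.0)], [np.float64(0.1), np.float64(-2.6), np.float64(0.3), np.float64(0.5)], [np.float64(0.5), np.float64(-6.9), np.float64(0.0), np.float64(2.0)]]
pin n 1075 a -0.02 r 140.2 ctr [-62.6  14.9  61.4] zmax 65.7
grip n 18901 z [58.6 66.5 67.3] ctr [ 0.2 -0.2 62.3] a of ctr 0.002
```

View pics/s25c.png

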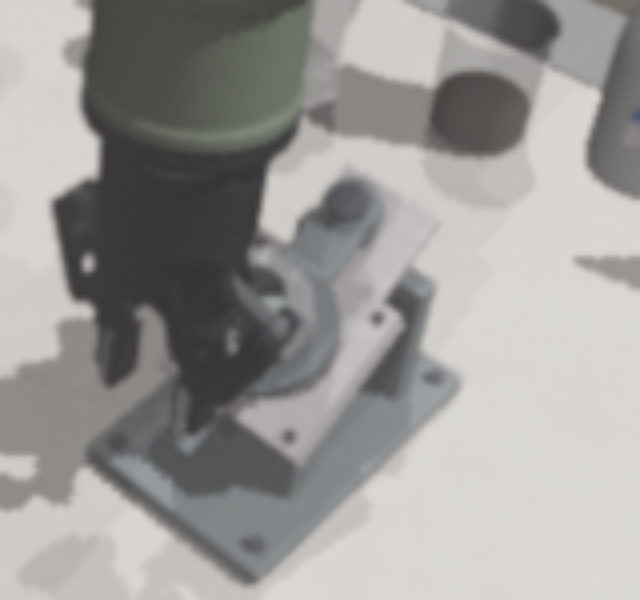

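```bash
cat >> h.py <<'E'
def ringang(nm,O=np.array([.5735,-.088,.0804]),zlo=56,zhi=70):
    """orientation of octagon in cell frame (deg ccw from cell x, mod 45), from top-face outer hull"""
    C,px=armangle(nm)
    r=np.hypot(C[:,0],C[:,1]); m=(r<34)&(C[:,2]>zlo)&(C[:,2]<zhi)
    zt=np.median(C[m&(r>19)&(r<26),2]); m=(r<34)&(abs(C[:,2]-zt)<1.5); q=C[m,:2]
    best=None
    for cx in np.arange(-3,3.1,.5):
      for cy in np.arange(-3,3.1,.5):
        for th in np.arange(0,45,1.):
            n=np.radians(th+45*np.arange(8)); s=(q-[cx,cy])@np.array([np.cos(n),np.sin(n)])
            h=s.max(1); # octagon radius
            e=(h>27.5).mean()*5 - ((h>25.5)&(h<27.3)).mean()
            if best is None or e<best[0]: best=(e,cx,cy,th)
    print('ring top z',zt.round(2),'n',m.sum(),'best',best)
E
python3 - <<'E'
from h import *
ringang('w25')
E
```

```text
pin n 1075 a -0.02 r 140.2 ctr [-62.6  14.9  61.4] zmax 65.7
grip n 18901 z [58.6 66.5 67.3] ctr [ 0.2 -0.2 62.3] a of ctr 0.002
ring top z 66.94 n 11473 best (np.float64(-0.20988407565588774), np.float64(0.0), np.float64(0.0), np.float64(42.0))
```

Emit:
{"api": "play_rows", "payload": {"increments": [[0,3,0,0,0.05],[0,3,-15,0,0.05],[0,3,-50,0,0.05],[0,3,-90,0,-0.5],[0,3,-100,-5,-1]]}}

```text
clock: 24.58
ee_pos: [0.4961, -0.0674, 0.1905]
tool_rot: [1.0, -0.003, -0.022, 0.009]
force: [-0.7, -0.3, -0.6]
gripper_width: 0.0753
```

```bash
cat >> h.py <<'E'
def ringwp(phi,zax=54,zt=45,up=0,tipback=2,O=np.array([.5735,-.088,.0804])):
    """phi deg: jaw normal in cell frame, ccw from cell y. tool axis through ring-axis point zax, tip at cell z zt"""
    from cellfit import cellframe
    F=cellframe(-.078); A=O+F@np.array([0,0,zax])/1000
    h=(zax-zt)/np.cos(np.pi/6)
    X=A.copy(); X[2]-=(h+tipback-up)/1000
    psi=np.degrees(np.arctan(np.cos(np.pi/6)*np.tan(np.radians(phi))))
    return X,-4.5+psi
E
python3 - <<'E'
from h import *
P,R,s=tool(); print(s['joint_pos'].round(3),np.degrees(np.arccos(-R[2,2])).round(2))
rows([ringwp(-3,up=90),ringwp(-3)]); print(ringwp(-3))
E
```

```text
[ 0.504  0.467 -0.661  1.907  0.366  0.936 -1.917] 2.7
P [ 0.4961 -0.0674  0.1905] yaw 179.64 t 24.575 F [-0.7 -0.3 -0.6] w 0.0753
[[np.float64(49.9), np.float64(18.5), np.float64(-16.1), np.float64(-173.3)], [np.float64(53.9), np.float64(16.9), np.float64(73.8), np.float64(-173.3)]]
(array([ 0.54658209, -0.08589613,  0.11477307]), np.float64(-7.098669694328528))
```

Emit:
{"api": "play_rows", "payload": {"increments": [[0,0,-15,-10,-1],[20,6,-30,-20,-1],[40,14,-30,-30,-1],[50,18,-30,-40,-1],[50,18,-30,-50,-1]]}}

```text
clock: 25.2
ee_pos: [0.5477, -0.0849, 0.2195]
tool_rot: [0.906, 0.422, -0.023, -0.002]
force: [-0.5, 0.1, -0.6]
gripper_width: 0.0857
```

Emit:
{"api": "play_rows", "payload": {"increments": [[0,0,0,-10.5,-1],[0,0,0,-21,-1],[0,0,0,-31.5,-1],[0,0,0,-42,-1],[0,0,0,-52,-1]]}}

```text
clock: 25.82
ee_pos: [0.5476, -0.0846, 0.2207]
tool_rot: [0.627, 0.779, -0.02, -0.011]
force: [0.7, -0.9, -0.0]
gripper_width: 0.085
```

Emit:
{"api": "play_rows", "payload": {"increments": [[0,0,0,-10.5,-1],[0,0,0,-21,-1],[0,0,0,-31.5,-1],[0,0,0,-42,-1],[0,0,0,-52,-1]]}}

```text
clock: 26.45
ee_pos: [0.5475, -0.0843, 0.2217]
tool_rot: [0.219, 0.975, -0.013, -0.019]
force: [-0.1, 0.1, -1.2]
gripper_width: 0.0859
```

```bash
python3 - <<'E'
from h import *
P,R,s=tool(); print(s['joint_pos'].round(3),np.degrees(np.arccos(-R[2,2])).round(2))
rows([ringwp(-3,up=90),ringwp(-3)])
E
```

```text
[ 0.84   0.76  -1.278  1.727  0.755  1.301  0.507] 2.64
P [ 0.5475 -0.0843  0.2217] yaw -25.26 t 26.45 F [-0.1  0.1 -1.2] w 0.0859
[[np.float64(-0.4), np.float64(-1.2), np.float64(17.0), np.float64(-18.2)], [np.float64(-3.2), np.float64(1.8), np.float64(106.9), np.float64(-18.2)]]
```

Emit:
{"api": "play_rows", "payload": {"increments": [[0,-0.5,10,-9,-1],[0,-1,30,-18,-1],[-1.5,0,50,-18,-1],[-1.5,0,50,-18,-1]]}}

```text
clock: 26.95
ee_pos: [0.5462, -0.0859, 0.171]
tool_rot: [0.065, 0.998, -0.01, -0.022]
force: [0.2, -0.1, 0.0]
gripper_width: 0.0854
```

```bash
python3 - <<'E'
from h import *
P,R,s=tool(); print(s['joint_pos'].round(3),np.degrees(np.arccos(-R[2,2])).round(2),R[:,2].round(3))
rows([ringwp(-3)])
im,d,p=snap('wrist','w26'); ringang('w26')
E
```

```text
[ 0.841  0.857 -1.293  1.776  0.864  1.273  0.74 ] 2.72 [-0.044 -0.017 -0.999]
P [ 0.5462 -0.0859  0.171 ] yaw -7.47 t 26.95 F [ 0.2 -0.1  0. ] w 0.0854
[[np.float64(-2.7), np.float64(1.3), np.float64(56.2), np.float64(-0.4)]]
pin n 310 a 0.0 r 143.4 ctr [-69.4  -0.2  59.8] zmax 63.9
grip n 4281 z [65.7 66.8 67.7] ctr [-0.3 -0.2 62.5] a of ctr 0.002
ring top z 66.88 n 3908 best (np.float64(-0.19089048106448311), np.float64(-0.5), np.float64(0.0), np.float64(41.0))
```

View pics/w26.png

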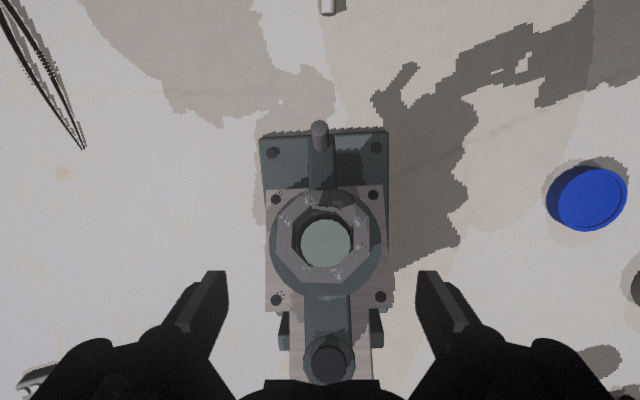

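Emit:
{"api": "play_rows", "payload": {"increments": [[-1,0.5,20,0,-1],[-2,1,40,0,-1],[-2.7,1.3,53,0,-1],[-2.7,1.3,56,0,-0.5],[-2.7,1.3,56,0,-0.4]]}}

```text
clock: 27.62
ee_pos: [0.5471, -0.0855, 0.1159]
tool_rot: [0.065, 0.998, -0.01, -0.021]
force: [0.4, 0.2, -0.6]
gripper_width: 0.06
```

```bash
python3 - <<'E'
from h import *
rows([ringwp(-3)])
im,d,p=snap('wrist','w27')
E
```

```text
P [ 0.5471 -0.0855  0.1159] yaw -7.42 t 27.625 F [ 0.4  0.2 -0.6] w 0.06
[[np.float64(0.4), np.float64(-0.4), np.float64(1.2), np.float64(-0.3)]]
```

View pics/w27.png

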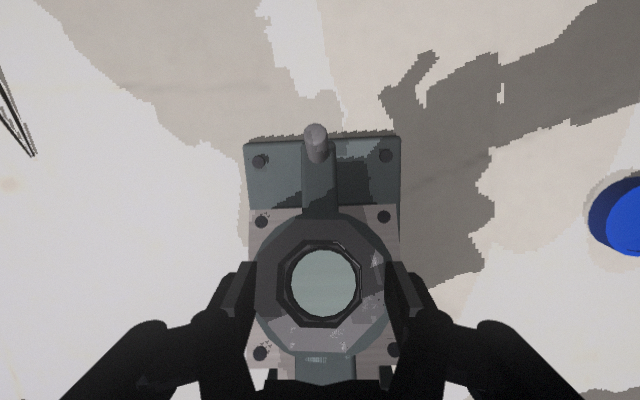

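Emit:
{"api": "play_rows", "payload": {"increments": [[0,0,1,0,0.2],[0,0,1,0,1],[0,0,1,0,1]]}}

```text
clock: 28.05
ee_pos: [0.5474, -0.0863, 0.1165]
tool_rot: [0.065, 0.998, -0.011, -0.02]
force: [-5.7, -4.8, 16.8]
gripper_width: 0.0531
```

Emit:
{"api": "play_rows", "payload": {"increments": [[0,0,0.5,6,1],[0,0,1,12,1],[0,0,1,18,1],[0,0,1.5,22,1],[0,0,1.5,22,1]]}}

```text
clock: 28.68
ee_pos: [0.5483, -0.0855, 0.1161]
tool_rot: [0.254, 0.967, -0.014, -0.017]
force: [-2.1, -3.4, 7.7]
gripper_width: 0.0527
```

```bash
python3 - <<'E'
from h import *
rows([ringwp(-28)]); P,R,s=tool(); print(s['joint_pos'].round(3),np.degrees(np.arccos(-R[2,2])).round(2),s['wrist_torque'].round(2))
im,d,p=snap('wrist','w28'); ringang('w28')
E
```

```text
P [ 0.5483 -0.0855  0.1161] yaw -29.44 t 28.675 F [-2.1 -3.4  7.7] w 0.0527
[[np.float64(1.2), np.float64(-1.1), np.float64(1.4), np.float64(-0.2)]]
[ 0.782  0.877 -1.166  1.815  0.898  1.147  0.339] 2.47 [ 2.34 -0.73  1.89]
pin n 553 a -0.005 r 143.2 ctr [-69.9   0.2  59.8] zmax 63.9
grip n 9631 z [61.5 65.6 66.8] ctr [ 3.2  3.9 64. ] a of ctr -0.054
ring top z 65.64 n 7174 best (np.float64(-0.10050181209924729), np.float64(-0.5), np.float64(0.0), np.float64(24.0))
```

View pics/w28.png

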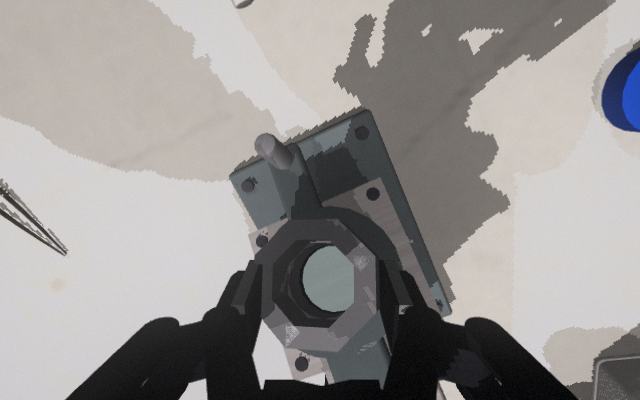

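Emit:
{"api": "play_rows", "payload": {"increments": [[0,0,0.5,5,1],[0,0,1,10,1],[0,0,1,10,1]]}}

```text
clock: 29.1
ee_pos: [0.5475, -0.0845, 0.1168]
tool_rot: [0.336, 0.942, -0.015, -0.016]
force: [-21.7, -4.2, 29.3]
gripper_width: 0.0529
```

```bash
python3 - <<'E'
from h import *
rows([ringwp(-28)]); P,R,s=tool(); print(s['wrist_torque'].round(2))
im,d,p=snap('wrist','w29'); ringang('w29')
E
```

```text
P [ 0.5475 -0.0845  0.1168] yaw -39.27 t 29.1 F [-21.7  -4.2  29.3] w 0.0529
[[np.float64(-0.2), np.float64(-1.6), np.float64(2.0), np.float64(-10.0)]]
[2.58 2.59 3.  ]
pin n 541 a -0.007 r 143.1 ctr [-69.6   0.3  59.9] zmax 63.8
grip n 9384 z [60.5 65.2 66.4] ctr [15.9  9.9 64. ] a of ctr -0.166
ring top z 65.29 n 6660 best (np.float64(-0.165015015015015), np.float64(-0.5), np.float64(0.0), np.float64(16.0))
```

Emit:
{"api": "play_rows", "payload": {"increments": [[0,0,0,0,0],[0,0,0,0,-1],[0,0,-1,0,-1],[0,0,-1,-10,-1],[0,0,-1,-20,-1]]}}

```text
clock: 29.78
ee_pos: [0.5479, -0.0845, 0.1182]
tool_rot: [0.164, 0.986, -0.012, -0.018]
force: [0.1, -0.9, -0.2]
gripper_width: 0.0854
```

```bash
python3 - <<'E'
from h import *
rows([ringwp(16,zax=53,zt=44)])
E
```

```text
P [ 0.5479 -0.0845  0.1182] yaw -18.89 t 29.775 F [ 0.1 -0.9 -0.2] w 0.0854
[[np.float64(0.2), np.float64(-1.5), np.float64(4.4), np.float64(-28.3)]]
```

Emit:
{"api": "play_rows", "payload": {"increments": [[0,-0.5,2,-10,-1],[0,-1.5,4,-20,-0.8],[0,-1.5,4,-28,-0.4],[0,-1.5,4,-28,-0.4],[0,-1.5,4,-28,1]]}}

```text
clock: 30.4
ee_pos: [0.5475, -0.0857, 0.1149]
tool_rot: [-0.077, 0.997, -0.007, -0.02]
force: [-2.6, 0.2, 8.2]
gripper_width: 0.054
```

Emit:
{"api": "play_rows", "payload": {"increments": [[0,0,0,0,1],[0,0,0,0,1]]}}

```text
clock: 30.65
ee_pos: [0.5475, -0.0856, 0.1152]
tool_rot: [-0.076, 0.997, -0.008, -0.02]
force: [-2.4, 0.5, 3.2]
gripper_width: 0.0537
```

```bash
python3 - <<'E'
from h import *
rows([ringwp(16,zax=53,zt=44)]); P,R,s=tool(); print(s['joint_pos'].round(3))
im,d,p=snap('wrist','w30'); ringang('w30')
E
```

```text
P [ 0.5475 -0.0856  0.1152] yaw 8.78 t 30.65 F [-2.4  0.5  3.2] w 0.0537
[[np.float64(0.4), np.float64(-0.3), np.float64(1.3), np.float64(-0.7)]]
[ 0.829  0.954 -1.28   1.817  0.983  1.234  0.946]
pin n 550 a 0.005 r 143.3 ctr [-69.8  -0.5  60. ] zmax 64.0
grip n 10056 z [62.8 65.  66.4] ctr [ 0.8 -0.9 64. ] a of ctr 0.013
ring top z 65.01 n 7767 best (np.float64(-0.027681215398480757), np.float64(-0.5), np.float64(0.0), np.float64(15.0))
```

View pics/w30.png

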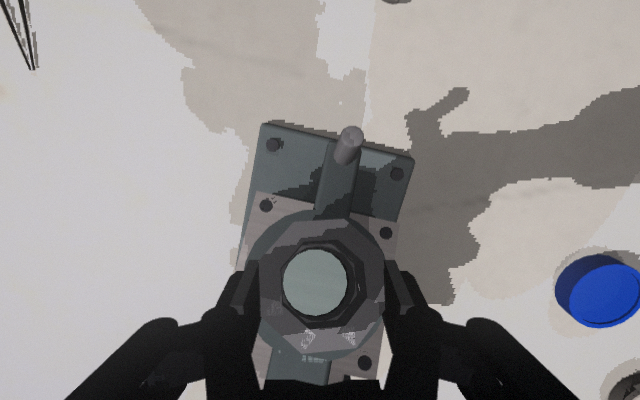

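Emit:
{"api": "play_rows", "payload": {"increments": [[0,0,0.5,9,1],[0,0,1,18,1],[0,0,1.5,27,1],[0,0,2,35,1],[0,0,2,35,1]]}}

```text
clock: 31.32
ee_pos: [0.5481, -0.085, 0.1145]
tool_rot: [0.227, 0.974, -0.013, -0.015]
force: [-8.1, -3.9, 21.1]
gripper_width: 0.0531
```

```bash
python3 - <<'E'
from h import *
rows([ringwp(-28,zax=53,zt=44)]); P,R,s=tool(); print(s['wrist_torque'].round(2))
im,d,p=snap('wrist','w31'); ringang('w31')
E
```

```text
P [ 0.5481 -0.085   0.1145] yaw -26.27 t 31.325 F [-8.1 -3.9 21.1] w 0.0531
[[np.float64(0.5), np.float64(-1.3), np.float64(0.6), np.float64(3.0)]]
[1.68 0.64 1.66]
pin n 564 a -0.005 r 143.3 ctr [-69.7   0.2  60. ] zmax 64.0
grip n 9439 z [61.4 63.  65.7] ctr [ 2.2  3.9 64. ] a of ctr -0.053
ring top z 63.0 n 7104 best (np.float64(-0.08938626126126126), np.float64(-0.5), np.float64(-0.5), np.float64(30.0))
```

Emit:
{"api": "play_rows", "payload": {"increments": [[0,0,0.3,5,1],[0,0,0.6,10,1],[0,0,0.6,12,1],[0,0,0.6,12,1]]}}

```text
clock: 31.88
ee_pos: [0.5472, -0.0841, 0.1159]
tool_rot: [0.327, 0.945, -0.015, -0.014]
force: [-29.0, -5.2, 48.7]
gripper_width: 0.0529
```

```bash
python3 - <<'E'
from h import *
rows([ringwp(-28,zax=53,zt=44)]); P,R,s=tool(); print(s['wrist_torque'].round(2))
im,d,p=snap('wrist','w32'); ringang('w32')
E
```

```text
P [ 0.5472 -0.0841  0.1159] yaw -38.13 t 31.875 F [-29.   -5.2  48.7] w 0.0529
[[np.float64(-1.0), np.float64(-1.5), np.float64(2.0), np.float64(-8.9)]]
[1.61 4.25 1.89]
pin n 542 a -0.007 r 143.1 ctr [-69.6   0.3  60. ] zmax 63.9
grip n 8974 z [60.3 62.4 65.4] ctr [14.4 10.  64. ] a of ctr -0.163
ring top z 62.38 n 6605 best (np.float64(-0.13323239969719908), np.float64(-0.5), np.float64(0.0), np.float64(20.0))
```

Emit:
{"api": "play_rows", "payload": {"increments": [[0,0,0,0,0],[0,0,0,0,-1],[0,0,-1,0,-1],[0,0,-1,-10,-1],[0,0,-1,-20,-1]]}}

```text
clock: 32.55
ee_pos: [0.5476, -0.084, 0.1171]
tool_rot: [0.155, 0.988, -0.012, -0.016]
force: [-0.1, -0.8, -0.3]
gripper_width: 0.0856
```

```bash
python3 - <<'E'
from h import *
rows([ringwp(20,zax=50,zt=43)])
im,d,p=snap('wrist','w33'); ringang('w33')
E
```

```text
P [ 0.5476 -0.084   0.1171] yaw -17.81 t 32.55 F [-0.1 -0.8 -0.3] w 0.0856
[[np.float64(-1.6), np.float64(-1.6), np.float64(3.5), np.float64(-30.8)]]
pin n 540 a -0.003 r 143.3 ctr [-69.7   0.2  59.9] zmax 63.9
grip n 9287 z [61.1 62.3 65.4] ctr [ 2.9  8.1 64. ] a of ctr -0.111
ring top z 62.22 n 7071 best (np.float64(-0.18738509404610382), np.float64(-0.5), np.float64(0.0), np.float64(20.0))
```

Emit:
{"api": "play_rows", "payload": {"increments": [[-0.5,-0.5,1,-10,-1],[-1,-1,3,-20,-0.8],[-1.5,-1.5,3.5,-30,-0.4],[-1.5,-1.5,3.5,-31,-0.4],[-1.5,-1.5,3.5,-31,1]]}}

```text
clock: 33.22
ee_pos: [0.5485, -0.0857, 0.1138]
tool_rot: [-0.117, 0.993, -0.007, -0.019]
force: [-3.5, 1.1, 7.0]
gripper_width: 0.0537
```

Emit:
{"api": "play_rows", "payload": {"increments": [[0,0,0,0,1],[0,0,0,0,1]]}}

```text
clock: 33.48
ee_pos: [0.5485, -0.0856, 0.114]
tool_rot: [-0.115, 0.993, -0.007, -0.019]
force: [-2.9, 0.0, 2.9]
gripper_width: 0.0538
```

Emit:
{"api": "play_rows", "payload": {"increments": [[0,0,0.5,9,1],[0,0,1,18,1],[0,0,1.5,27,1],[0,0,2,36,1],[0,0,2,36,1]]}}

```text
clock: 34.1
ee_pos: [0.5489, -0.0853, 0.1139]
tool_rot: [0.199, 0.98, -0.013, -0.015]
force: [-13.2, -6.7, 34.3]
gripper_width: 0.0534
```

```bash
python3 - <<'E'
from h import *
rows([ringwp(-28,zax=50,zt=43)]); P,R,s=tool(); print(s['wrist_torque'].round(2))
im,d,p=snap('wrist','w34'); ringang('w34')
E
```

```text
P [ 0.5489 -0.0853  0.1139] yaw -22.99 t 34.1 F [-13.2  -6.7  34.3] w 0.0534
[[np.float64(-0.0), np.float64(-0.8), np.float64(0.3), np.float64(6.2)]]
[1.02 1.67 0.86]
pin n 569 a -0.003 r 143.3 ctr [-69.7  -0.   60. ] zmax 63.8
grip n 9158 z [59.1 60.1 65.9] ctr [ 2.   3.2 64. ] a of ctr -0.044
ring top z 60.05 n 7013 best (np.float64(-0.07728504206473692), np.float64(-0.5), np.float64(-0.5), np.float64(33.0))
```

Emit:
{"api": "play_rows", "payload": {"increments": [[0,0,0,4,1],[0,0,0,8,1],[0,0,0,8,1]]}}

```text
clock: 34.52
ee_pos: [0.5481, -0.0845, 0.1152]
tool_rot: [0.267, 0.963, -0.014, -0.014]
force: [-24.0, -3.9, 32.6]
gripper_width: 0.053
```

```bash
python3 - <<'E'
from h import *
rows([ringwp(-28,zax=50,zt=43)]); P,R,s=tool(); print(s['wrist_torque'].round(2))
im,d,p=snap('wrist','w35'); ringang('w35')
E
```

```text
P [ 0.5481 -0.0845  0.1152] yaw -30.97 t 34.525 F [-24.   -3.9  32.6] w 0.053
[[np.float64(-1.3), np.float64(-1.0), np.float64(1.6), np.float64(-1.7)]]
[1.66 3.33 1.17]
pin n 564 a -0.007 r 143.2 ctr [-69.7   0.1  60. ] zmax 63.9
grip n 8750 z [58.8 59.9 66. ] ctr [ 2.9  4.9 64. ] a of ctr -0.068
ring top z 59.85 n 6690 best (np.float64(-0.1062780269058296), np.float64(-0.5), np.float64(-0.5), np.float64(27.0))
```

Emit:
{"api": "play_rows", "payload": {"increments": [[0,0,0,0,0],[0,0,0,0,-1],[0,0,-1,0,-1],[0,0,-1,-10,-1],[0,0,-1,-20,-1]]}}

```text
clock: 35.2
ee_pos: [0.5484, -0.0844, 0.1163]
tool_rot: [0.093, 0.995, -0.011, -0.016]
force: [-0.1, -0.3, -0.9]
gripper_width: 0.0854
```

```bash
python3 - <<'E'
from h import *
im,d,p=snap('wrist','w36'); ringang('w36')
rows([ringwp(25,zax=49,zt=43)])
E
```

```text
pin n 541 a -0.002 r 143.3 ctr [-69.7   0.   59.9] zmax 63.9
grip n 9111 z [58.8 59.8 66.7] ctr [ 1.   3.5 64. ] a of ctr -0.047
ring top z 59.67 n 6945 best (np.float64(-0.1879049676025918), np.float64(-0.5), np.float64(0.0), np.float64(26.0))
P [ 0.5483 -0.0844  0.1161] yaw -10.15 t 35.25 F [-1.2  0.9 -0.5] w 0.085
[[np.float64(-1.1), np.float64(-1.4), np.float64(2.2), np.float64(-27.6)]]
```

Emit:
{"api": "play_rows", "payload": {"increments": [[-0.5,-0.5,1,-10,-1],[-1,-1,2,-20,-0.8],[-1,-1.5,2,-28.5,-0.4],[-1,-1.5,2,-28.5,-0.4],[-1,-1.5,2,-28.5,1]]}}

```text
clock: 35.88
ee_pos: [0.5491, -0.0858, 0.115]
tool_rot: [-0.157, 0.987, -0.007, -0.018]
force: [-6.4, -1.1, 17.0]
gripper_width: 0.0544
```

Emit:
{"api": "play_rows", "payload": {"increments": [[0,0,0,0,1],[0,0,0,0,1]]}}

```text
clock: 36.12
ee_pos: [0.5491, -0.0857, 0.1153]
tool_rot: [-0.155, 0.988, -0.007, -0.018]
force: [-5.2, -2.2, 7.7]
gripper_width: 0.0544
```

Emit:
{"api": "play_rows", "payload": {"increments": [[0,0,0,5,1],[0,0,0,9,1],[0,0,0,12,1],[0,0,0,12,1]]}}

```text
clock: 36.62
ee_pos: [0.5484, -0.085, 0.1157]
tool_rot: [-0.05, 0.999, -0.009, -0.018]
force: [-9.8, 0.3, 12.9]
gripper_width: 0.0541
```

```bash
python3 - <<'E'
from h import *
rows([ringwp(25,zax=49,zt=43)]); P,R,s=tool(); print(s['wrist_torque'].round(2))
im,d,p=snap('wrist','w37'); ringang('w37')
E
```

```text
P [ 0.5484 -0.085   0.1157] yaw 5.77 t 36.625 F [-9.8  0.3 12.9] w 0.0541
[[np.float64(-0.6), np.float64(-1.1), np.float64(1.8), np.float64(-11.7)]]
[0.65 2.11 1.92]
pin n 543 a 0.002 r 143.4 ctr [-69.7  -0.2  60.2] zmax 64.0
grip n 9181 z [58.2 59.2 66.1] ctr [ 0.8  0.2 64. ] a of ctr -0.002
ring top z 59.02 n 7105 best (np.float64(-0.07318789584799436), np.float64(-0.5), np.float64(0.0), np.float64(21.0))
```

Emit:
{"api": "play_rows", "payload": {"increments": [[0,0,0,4,1],[0,0,0,8,1],[0,0,0,8,1]]}}

```text
clock: 37.05
ee_pos: [0.5494, -0.0851, 0.1161]
tool_rot: [0.021, 1.0, -0.011, -0.016]
force: [4.5, -3.8, 3.0]
gripper_width: 0.0541
```

```bash
python3 - <<'E'
from h import *
rows([ringwp(25,zax=49,zt=43)]); P,R,s=tool(); print(s['wrist_torque'].round(2))
im,d,p=snap('wrist','w38'); ringang('w38')
E
```

```text
P [ 0.5494 -0.0851  0.1161] yaw -2.33 t 37.05 F [ 4.5 -3.8  3. ] w 0.0541
[[np.float64(0.3), np.float64(-0.9), np.float64(2.2), np.float64(-19.8)]]
[-0.64 -1.14  2.37]
pin n 554 a -0.0 r 143.4 ctr [-69.8   0.1  60.1] zmax 64.0
grip n 9218 z [58.3 59.4 66.1] ctr [-0.3  1.2 64. ] a of ctr -0.016
ring top z 59.21 n 7075 best (np.float64(-0.06275618374558303), np.float64(-0.5), np.float64(0.0), np.float64(17.0))
```

Emit:
{"api": "play_rows", "payload": {"increments": [[0,0,0,0,0],[0,0,0,0,-1],[0,0,0,0,-1],[0,0,-20,0,-1],[0,0,-50,0,-1]]}}

```text
clock: 37.72
ee_pos: [0.5509, -0.0837, 0.1674]
tool_rot: [0.02, 1.0, -0.01, -0.016]
force: [-0.7, 0.1, -0.2]
gripper_width: 0.0855
```

Emit:
{"api": "play_rows", "payload": {"increments": [[0,0,-15,0,-1],[-5,0,-30,0,-1],[-10,0,-30,0,-1],[-10,0,-30,0,-1]]}}

```text
clock: 38.22
ee_pos: [0.562, -0.0836, 0.1963]
tool_rot: [0.02, 1.0, -0.01, -0.017]
force: [0.5, 0.3, -0.1]
gripper_width: 0.0852
```

```bash
python3 - <<'E'
from h import *
rows([ringwp(25,zax=49,zt=43)])
im,d,p=snap('wrist','w39'); ringang('w39')
cv2.imwrite('pics/w39c.png',cv2.resize(im[60:320,200:460,::-1],None,fx=2.3,fy=2.3))
E
```

```text
P [ 0.562  -0.0836  0.1963] yaw -2.31 t 38.225 F [ 0.5  0.3 -0.1] w 0.0852
[[np.float64(10.1), np.float64(-1.3), np.float64(82.9), np.float64(-19.8)]]
pin n 274 a 0.0 r 142.8 ctr [-69.5   0.   60. ] zmax 64.0
grip n 3101 z [58.4 59.3 60.1] ctr [-0.2 -0.1 58.9] a of ctr 0.002
ring top z 59.32 n 2970 best (np.float64(-0.19292929292929295), np.float64(-0.5), np.float64(0.0), np.float64(20.0))
```

View pics/w39c.png

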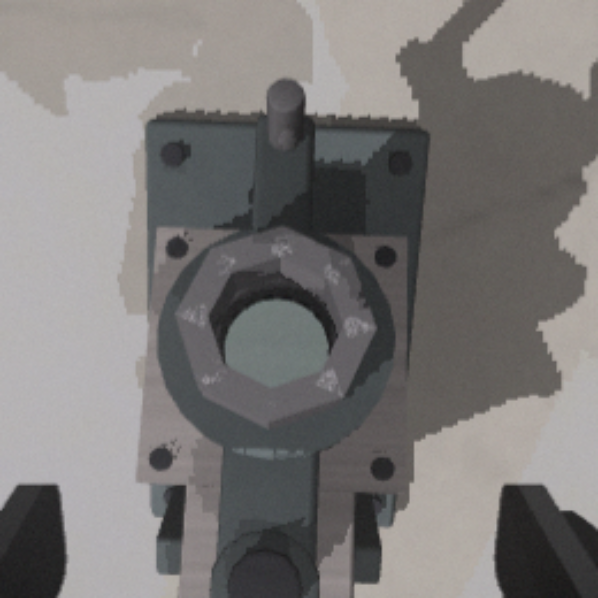

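```bash
python3 - <<'E'
from h import *
from cellfit import cellframe,cloud
X,px=cloud('w39',[.4,-.35,.06],[.75,0.05,.25]); C=(X-np.array([.5735,-.088,.0804]))@cellframe(-.078)*1000
q=C[(np.hypot(C[:,0],C[:,1])<16)&(C[:,2]>10)&(C[:,2]<25)]; A=np.c_[q[:,:2],np.ones(len(q))];k=np.ones(len(q),bool)
for _ in range(5):
    c=np.linalg.lstsq(A[k],q[k,2],rcond=None)[0];k=abs(A@c-q[:,2])<.8
print('window in bore slope deg',np.degrees(c[:2]).round(2),'z',c[2].round(2),k.sum())
im,d,p=snap('top','t40')
for nm in ('top1','t40'):
    i,dd,pp=load(nm); ys,xs=np.nonzero(dd>0); Y=deproj(pp,np.c_[xs,ys],dd[ys,xs])
    for c0 in ((.687,.242),(.496,.41)):
        m=(np.hypot(Y[:,0]-c0[0],Y[:,1]-c0[1])<.045)&(Y[:,2]>.012); print(nm,((Y[m].max(0)+Y[m].min(0))/2).round(4))
print(get_state()['force'],get_state()['clock'])
E
```

```text
window in bore slope deg [-0.11  0.23] z 16.13 836
top1 [0.6875 0.2418 0.021 ]
top1 [0.4929 0.4049 0.0193]
t40 [0.6881 0.2417 0.0229]
t40 [0.4928 0.4046 0.0192]
[ 0.99993431 -0.22725076 -0.50901357] 38.325
```

View pics/t40.png

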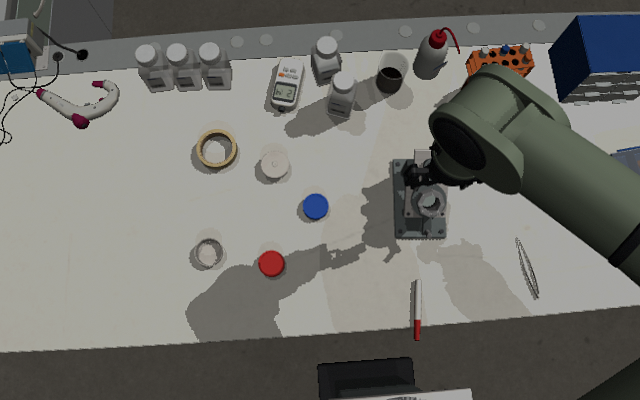

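```bash
python3 -c "
from plant import sign_off
print(sign_off())"
```

```text
the job is handed in; nothing more can be done
None
```

I seated the window in the tilted recess, swung the clamp arm in to its stop, screwed the ring down to its stop, and handed the job in at about 38 s with the gripper clear.

**How it went**
- **Window:** Picked by its upper half and pivoted between the pads into the recess. After release it still sat 3.6° off flat, so I pressed its low edge down with the shut fingertips, at about 35 N at the end.
- **Clamp arm:** Pushed in by the pin from about 1.57 rad. My first approach turned the wrist the wrong way into a joint limit, so I backed off and came in from the other side. That left the tool about 3° off vertical for the rest of the job.
- **Ring:** Turned clockwise in four strokes. The wrist force peaked at about 57 N in the readings I took.

**Last checks**
- **Window:** The face is flat to the cell within about 0.3°, measured through the ring's bore. Its height read about 16 mm instead of 18 mm; I put this down to the depth camera reading the glass low, since it also read low on the bench.
- **Arm angle:** Measured at 0.00 rad.
- **Ring:** About 2.0 rad by the flats and about 1.95 rad by its height. It did not go lower when I twisted further.
- **Dishes:** Both are where they started, within 1 mm.

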